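Pack the beauty case in layers

TASK

Pack the open beauty case for travel, in layers: first stand the red nail polish upright on the floor of the case beside the cream tub, then fit the pink lift-out tray over it, level on its two ledges with the finger tab up, and last lay the black brush flat in the tray, on one side of the tab. Set each piece down rather than letting it drop, and do not disturb the cream tub or the other things in the organiser.

Things in the scene. Friction and masses are not known exactly. Their poses are not given: they have to be found in the camera images.
- case: open dark-teal beauty case, fixed: 180 (its x) x 220 (its y) x 115 mm high, walls and floor 5 mm, so 170 x 210 mm inside. Origin: centre of its underside, z up; its floor is 5 mm above. Along both short end walls (y = +105, -105 mm) a pale ledge for the tray runs the full inner width, 14 mm wide (from |y| = 91 mm), its top 77 mm above the origin, underside 71 mm.
- tray: loose pink lift-out tray, about 180 g, 160 (its x) x 200 (its y) mm, floor 4 mm, rim 4 mm thick and 14 mm high over all. Origin: centre of its underside, z up. In its middle a darker finger tab, 10 mm thick in x, 40 mm long in y, from 4 to 34 mm above the origin. Starts flat on the slab. Seated: its x, y along the case's (either way round), origin 77 mm above the case's, 5 mm play per side.
- tray_tab (a point): centre of the top face of the tray's finger tab, 34 mm above the tray's origin
- polish_red: loose red nail polish, about 60 g: round glass body 26 mm across, 34 mm high, shoulder to 38 mm, black round cap 16 mm across from 38 to 68 mm. Origin: centre of its underside; its z runs up the bottle through the cap. Starts in one of the organiser's three pockets, leaning 35 degrees from vertical, cap towards the organiser's -x. Lift it out along its own axis.
- brush: the loose black plastic make-up brush, about 40 g, lying flat: 150 mm long along its x, bristle head at +x; handle 16 mm wide and 13 mm thick from x = -75 to +20 mm, steel ferrule 18 mm wide to +42, stiff head 26 mm wide to +75. Origin: centre of its underside, on the slab; z up. It balances about at its origin.
- brush_tip (a point): middle of the brush's head end, 73 mm from the origin along +x, 6.5 mm above the underside
- brush_tail (a point): middle of the brush's handle end, 73 mm from the origin along -x, 6.5 mm above the underside
- cream_tub: the loose round cream tub, white with a gold lid, 56 mm in diameter, 40 mm high, already standing on the case's floor in its +y half. Origin: centre of its underside. It stays where it is.
- organiser: fixed foot of the clear acrylic organiser, 240 mm across, whose body turns stiffly on it; origin on the slab at its axis, z up. In front (+x) three leaning pockets 56 mm apart in y, bottle feet at x = 40 mm, height 52 mm; their back strip (on the -x side) ends 22 mm up the bottle, partitions 12 mm up, 28 mm from its middle. Behind (-x) a bay: walls 53 mm high, lipsticks 70 mm.
- polish_navy: a loose navy nail polish of the same shape as the red one, leaning in another pocket; bystander. Origin: centre of its underside, z along the bottle.
- polish_nude: a loose nude-beige nail polish of the same shape, leaning in another pocket; bystander. Origin: centre of its underside, z along the bottle.
- lash_curler: the loose steel lash curler, about 105 x 60 x 40 mm, lying in the organiser's back bay; bystander. Origin on the bay's floor under its middle.
Mind the look-alikes: they are no part of the job. What is shaped like the polish_red but green or yellow is not meant.

How it is judged:
By the outcome, as a careful person would: the job done as asked, in the order asked, and still so for the second after the job is handed in, with the robot touching nothing.
It also fails if it takes over 72 s, if anything falls off the work surface, if the arm or the gripper's body presses on something with over 40 N, if the wrist force passes 120 N, or if a joint passes its speed limit or range.

ROBOT

A 6-joint arm with a two-finger parallel gripper is mounted at the origin on the work surface. World frame = base frame: x ahead of the robot, y to its left, z up, the work surface at z = 0. Lengths are in mm, angles in rad, forces in N, time in s.
With the tool pointing down it reaches from about 300 to 775 mm from the base axis. Payload 14.6 kg.
Tool frame: the origin (TCP) lies between the finger pads; the fingertips stand 8 mm ahead of it and the grasp point (between the pads) lies 11 mm behind it; y points along the fingers, x is the direction in which the jaws open and shut, and the axes are right-handed (so a half turn about y gives the same grasp; the last joint's range is limited). The gripper opens to 94 mm and grips with 3 to 60 N. Pads are 16 mm wide; open, the fingers measure 119 mm over their backs; the gripper's body (75 mm by 177 mm) begins 78 mm behind the grasp point.
Start: joints at [1.047, 0.3, 1.521, -0, 1.321, -0.067], TCP at [242.589, 493.599, 213.446] pointing down, gripper open.
Joint ranges: [-3.03, 3.03], [-0.79, 2.21], [0.23, 2.52], [-1.04, 4.18], [0, 3.07], [-2.55, 2.55]. Speed limits (rad/s): [2.22, 2.22, 2.57, 3.14, 3.14, 3.14].

INTERFACE

Orientations are given as [roll, pitch, yaw] about the fixed x, y, z axes, in that order (R = Rz(yaw) Ry(pitch) Rx(roll)).
In Python, from cell import read_state, imaging, order gives the robot as it stands. The module is installed in compiled form; this text tells all that it offers.
- The arm moves only by the shell command python3 -m handwheel 'ROWS' [FORCE]. ROWS is JSON, a list that holds one entry, the list of rows, each a list of 7 numbers: the shift along the tool's x, y, z in mm, then the turn, a rotation vector about the tool's x, y, z in degrees, then the opening, from -1 (shut) to 1 (fully open), so that 0 is half open. A call has 1 to 5 rows; each row is the pose to reach, as a shift and turn from the pose measured when the call began, along the tool's axes at that moment; what a row does not reach only later rows make up. A row lasts 1/12 s, in which the tool goes at most 41.7 mm and 7.16 degrees, less where a joint would pass 70% of its speed; a pose out of reach is approached as far as the arm can. A call with a gripper value outside its range is refused whole. The fingers move at their own pace and stop on an object; FORCE is the grip in N (left out, the last holds). Time passes only in rows, so rows that repeat a pose let the fingers close. It gives the time, the measured TCP pose, the force and the opening at its end, in the units of the state.
- read_state(): the state, without advancing time (a new reading comes with each control period).
- imaging.camera(name): name is "scene" or "top" or "wrist"; returns (picture, depth): 400x640x3 uint8, red, green, blue; 400x640 float32, mm along the optical axis (not along the pixel's ray), 0 where there is no reading.
- imaging.get_calibration(name): a dict with "mtx" (3x3 intrinsics, pixels), "world_from_camera" (4x4, takes a point from camera to world coordinates); the wrist camera has in their place "hand_eye" (4x4, takes a point from camera to tool coordinates, whose origin is the TCP and whose axes are the tool frame's). Camera axes: x right, y down, z forward; pixel columns grow to the right and rows downward; lengths in mm; the calibration is good to about 2 mm. A picture is of the moment at which its call begins: read the wrist's pose just before it. get_calibration takes no time and is no camera call.
- order.sign_off(): hands the job in, once; it reports no verdict.
The state is a dict: "clock": time; "joints": joint angles; "qd": joint speeds; "effort": joint torques, N m; "eef_pos": TCP position; "eef_rot": TCP orientation; "wrist_force": force on the tool from outside, world axes, zero at the start; "moment": the same for the moment, N m; "finger_gap": finger opening in mm.
Only numpy, scipy, OpenCV 4.12 (cv2) and the standard library are available. Lean on these libraries where they do the work, as an engineer would, in place of code of your own. Each camera call takes 0.05 s, during which the arm holds its last target.

## Working session

There is one attempt and no reset: what is moved stays moved. The work goes in short steps, Python scripts to look and compute and a shell command to move; the robot and the scene stay as the last step left them, time stands still between calls to the robot, and variables do not carry over. Pictures are saved under pics/ and viewed, and the job is handed in when it is done.

```bash
ls; mkdir -p pics
cat > h.py <<'E'
import numpy as np, cv2
from cell import read_state, imaging, order
from scipy.spatial.transform import Rotation as R
def save(n,im): cv2.imwrite('pics/'+n+'.png',cv2.cvtColor(im,cv2.COLOR_RGB2BGR))
def cal(name):
    c=imaging.get_calibration(name)
    K=np.array(c['mtx'])
    if name=='wrist':
        s=read_state(); T=np.eye(4); T[:3,:3]=R.from_euler('xyz',s['eef_rot']).as_matrix(); T[:3,3]=s['eef_pos']
        return K,T@np.array(c['hand_eye'])
    return K,np.array(c['world_from_camera'])
def ray(K,W,u,v):
    d=W[:3,:3]@np.linalg.solve(K,np.array([u,v,1.])); return W[:3,3],d
def onz(K,W,u,v,z):
    o,d=ray(K,W,u,v); return o+d*(z-o[2])/d[2]
def cloud(K,W,dep):
    v,u=np.indices(dep.shape); p=np.stack([(u-K[0,2])/K[0,0]*dep,(v-K[1,2])/K[1,1]*dep,dep],-1)
    return p@W[:3,:3].T+W[:3,3]
def proj(K,W,p):
    q=np.linalg.inv(W)@np.append(p,1); x=K@q[:3]; return x[:2]/x[2]
def st():
    s=read_state(); print({k:np.round(s[k],3).tolist() for k in s})
E
python3 - <<'E'
from h import *
st()
for n in ('scene','top'):
    K,W=cal(n); im,d=imaging.camera(n); save(n+'0',im); np.savez('pics/'+n+'0.npz',im=im,d=d,K=K,W=W); print(n,W.round(2).tolist(),K.tolist())
print(imaging.get_calibration('wrist'))
E
```

```text
pics
{'clock': 0.0, 'joints': [1.047, 0.3, 1.522, -0.0, 1.321, -0.067], 'qd': [0.001, 0.002, -0.0, 0.001, -0.001, 0.0], 'effort': [-0.003, -53.179, -35.275, 0.071, 0.024, -0.0], 'eef_pos': [242.468, 493.376, 212.878], 'eef_rot': [-1.571, 0.001, 1.114], 'wrist_force': [-0.228, -0.13, -0.17], 'moment': [-0.037, -0.022, -0.0], 'finger_gap': 94.064}
scene [[-0.55, 0.61, -0.57, 1110.06], [0.84, 0.41, -0.37, 363.49], [0.01, -0.68, -0.73, 771.88], [0.0, 0.0, 0.0, 1.0]] [[374.5616242048643, 0.0, 320.90775915265255], [0.0, 374.5616242048643, 194.861008263581], [0.0, 0.0, 1.0]]
top [[0.0, -0.97, 0.23, 278.85], [-1.0, -0.0, -0.0, 26.62], [0.0, -0.23, -0.97, 1181.99], [0.0, 0.0, 0.0, 1.0]] [[485.91519219819617, 0.0, 311.5970936953517], [0.0, 485.91519219819617, 199.4831516248972], [0.0, 0.0, 1.0]]
{'mtx': array([[338.72438237,   0.        , 322.94538852],
       [  0.        , 338.72438237, 196.72861989],
       [  0.        ,   0.        ,   1.        ]]), 'hand_eye': array([[ 9.99998712e-01, -1.58756310e-03,  2.37160730e-04,
        -2.39127763e-01],
       [-6.66780744e-04, -2.76436802e-01,  9.61031867e-01,
        -1.71124529e+02],
       [-1.46013878e-03, -9.61030787e-01, -2.76437505e-01,
         8.09277443e+01],
       [ 0.00000000e+00,  0.00000000e+00,  0.00000000e+00,
         1.00000000e+00]])}
```

View pics/scene0.png

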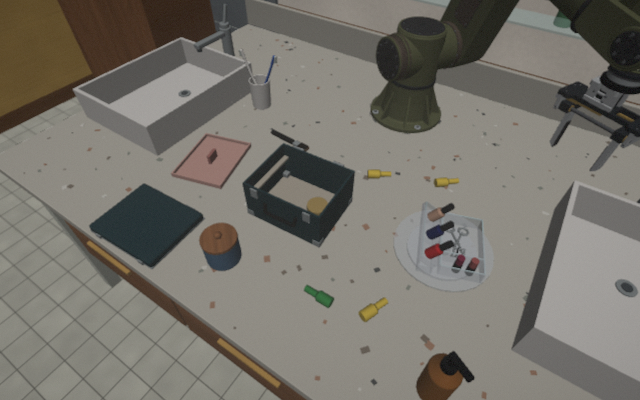

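View pics/top0.png

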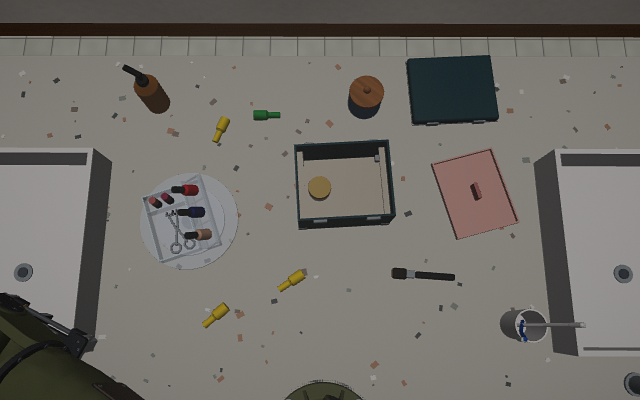

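Run:
```python
from h import *
for n,(a,b,c,d_) in {'scene':(180,300,380,510),'top':(160,280,130,250)}.items():
    z=np.load(f'pics/{n}0.npz'); im=z['im'][a:b,c:d_]; save(n+'0z',cv2.resize(im,None,fx=5,fy=5,interpolation=cv2.INTER_CUBIC)[:600,:800])
z=np.load('pics/top0.npz');im=z['im'];d=z['d'];K=z['K'];W=z['W'];P=cloud(K,W,d)
hsv=cv2.cvtColor(im,cv2.COLOR_RGB2HSV)
print('slab z',[P[v,u].round(1).tolist() for v,u in((250,450),(130,300),(300,150),(190,150))])
# tray
m=((hsv[...,0]<8)|(hsv[...,0]>172))&(hsv[...,1]>60)&(hsv[...,2]>110)
m[:, :420]=0; m=m.astype(np.uint8); m=cv2.morphologyEx(m,cv2.MORPH_CLOSE,np.ones((5,5)));m=cv2.morphologyEx(m,cv2.MORPH_OPEN,np.ones((5,5)))
c=max(cv2.findContours(m,0,2)[0],key=cv2.contourArea)
w=np.array([onz(K,W,u,v,14)[:2] for u,v in c[:,0]],np.float32); r=cv2.minAreaRect(w);print('tray',r)
# brush
m=(hsv[...,2]<55).astype(np.uint8); m[:,:380]=0;m[:,470:]=0;m[:255]=0;m[295:]=0
c=max(cv2.findContours(m,0,2)[0],key=cv2.contourArea)
w=np.array([onz(K,W,u,v,10)[:2] for u,v in c[:,0]],np.float32); print('brush',cv2.minAreaRect(w), onz(K,W,397,273,10))
# case: rim points by height
Q=P[130:235,285:400].reshape(-1,3); s=Q[(Q[:,2]>105)&(Q[:,2]<125)]; print('case',len(s),cv2.minAreaRect(s[:,:2].astype(np.float32)),np.median(s[:,2]))
s=P[186,318];print('tubtop',s)
m=((hsv[...,0]>15)&(hsv[...,0]<30)&(hsv[...,1]>90)).astype(np.uint8);m[:170]=0;m[205:]=0;m[:,:300]=0;m[:,340:]=0
c=max(cv2.findContours(m,0,2)[0],key=cv2.contourArea);w=np.array([onz(K,W,u,v,45)[:2] for u,v in c[:,0]],np.float32);print('tub',cv2.minEnclosingCircle(w))
```

```text
slab z [[426.2, -312.2, -1.8], [734.9, 56.1, 2.7], [305.5, 409.2, 4.4], [574.5, 429.4, 5.1]]
tray ((569.0696411132812, -378.2424011230469), (198.69595336914062, 158.8899383544922), 15.282551765441895)
brush ((363.13470458984375, -267.825439453125), (93.2635726928711, 15.863039016723633), 85.70332336425781) [ 369.38225255 -178.5361665    10.        ]
case 1103 ((571.8245239257812, -46.974464416503906), (191.52976989746094, 220.5054168701172), 3.276397466659546) 114.99280199286841
tubtop [575.2727964   10.54714247  43.88182046]
tub ((572.1144409179688, 7.186049461364746), 28.2429256439209)
```

View pics/scene0z.png

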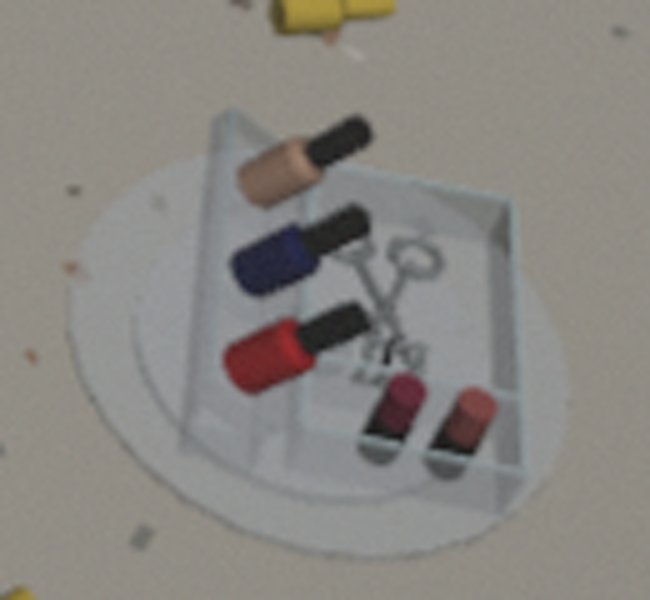

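View pics/top0z.png

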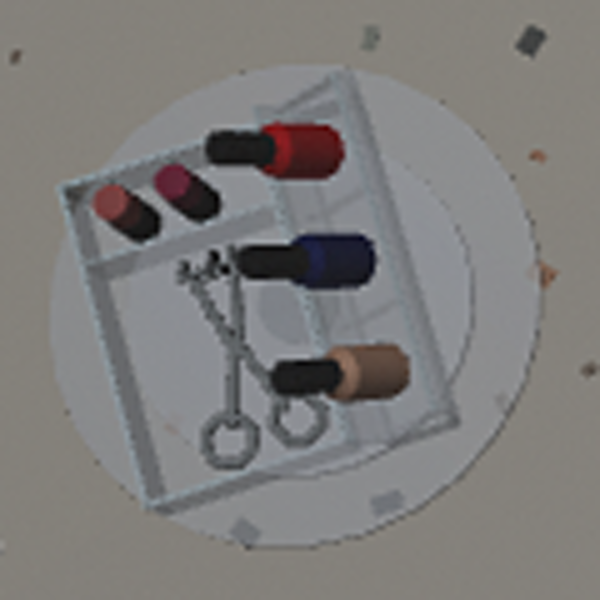

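```bash
cat >> h.py <<'E'
def tri(obs):
    A=np.zeros((3,3));b=np.zeros(3)
    for K,W,u,v in obs:
        o,d=ray(K,W,u,v); d=d/np.linalg.norm(d); M=np.eye(3)-np.outer(d,d); A+=M;b+=M@o
    p=np.linalg.solve(A,b); 
    return p,[float(np.linalg.norm(np.cross(p-ray(*o)[0],ray(*o)[1]/np.linalg.norm(ray(*o)[1])))) for o in obs]
E
python3 - <<'E'
from h import *
Z={n:np.load(f'pics/{n}0.npz') for n in('scene','top')}
roi={'scene':(425,235,457,262),'top':(170,182,202,198)}
B=[];C=[]
for n in Z:
    z=Z[n];im=z['im'];u0,v0,u1,v1=roi[n]
    hsv=cv2.cvtColor(im,cv2.COLOR_RGB2HSV)
    box=np.zeros(im.shape[:2],bool);box[v0:v1,u0:u1]=1
    red=box&((hsv[...,0]<6)|(hsv[...,0]>174))&(hsv[...,1]>150)&(hsv[...,2]>60)
    blk=box&(hsv[...,2]<50)&~red
    for m,l in((red,B),(blk,C)):
        k,lab,s,c=cv2.connectedComponentsWithStats(m.astype(np.uint8)); i=1+np.argmax(s[1:,4]); print(n,s[i],c[i]); l.append((z['K'],z['W'],*c[i]))
        P=cloud(z['K'],z['W'],z['d'])[lab==i]; print(np.median(P,0))
b,e=tri(B);c,e2=tri(C);print(b,e,c,e2,np.linalg.norm(c-b)); a=(c-b)/np.linalg.norm(c-b);print(a,np.degrees(np.arccos(a[2])),np.degrees(np.arctan2(a[1],a[0])))
E
```

```text
scene [425 245  17  13 132] [432.99242424 251.13636364]
[568.56414189 315.88270728  78.24854543]
scene [440 241  14  10  74] [446.08108108 245.25675676]
[558.01544425 335.18623686 103.53542322]
top [183 185  16  10 104] [190.00961538 188.52884615]
[560.33592074 311.40707825  78.75731628]
top [171 186  14   8  83] [177.69879518 189.44578313]
[551.42998488 332.07720524 103.3059013 ]
[561.95156386 314.27481736  68.78974469] [0.9247404147628404, 0.9247404147628803] [552.75301771 334.81096968  96.74220287] [0.43133937167591974, 0.4313393716760335] 35.8843520450121
[-0.25633864  0.57228712  0.77895954] 38.8345901213358 114.12854528169645
```

```bash
cat >> h.py <<'E'
def Rt(down_dir, xaz):
    """tool rotation: y along down_dir, x near azimuth xaz deg"""
    y=np.array(down_dir,float);y/=np.linalg.norm(y)
    x=np.array([np.cos(np.radians(xaz)),np.sin(np.radians(xaz)),0]); x-=y*(x@y); x/=np.linalg.norm(x)
    return np.stack([x,y,np.cross(x,y)],1)
def go(p,Rm):
    s=read_state(); R0=R.from_euler('xyz',s['eef_rot']).as_matrix()
    t=R0.T@(np.array(p)-np.array(s['eef_pos'])); rv=R.from_matrix(R0.T@Rm).as_rotvec(degrees=True)
    print('shift',t.round(1).tolist(),'rot',rv.round(2).tolist(),'|t|',np.linalg.norm(t).round(1),'ang',np.linalg.norm(rv).round(1))
def bot(az,tilt=35):
    t=np.radians(tilt);z=np.radians(az); return np.array([np.sin(t)*np.cos(z),np.sin(t)*np.sin(z),np.cos(t)])
E
python3 - <<'E'
from h import *
a=bot(112); c=np.array([553,335,97.]); o=c-53*a
# first step pose: TCP 160 beyond
go(o+a*(49+110),Rt(-a,22))
print(Rt(-a,22).round(2))
E
```

```text
shift [35.4, 29.0, -303.2] rot [-33.4, 40.51, 12.71] |t| 306.7 ang 54.0
[[ 0.93  0.21 -0.31]
 [ 0.37 -0.53  0.76]
 [ 0.   -0.82 -0.57]]
```

```bash
python3 -m handwheel '[[[35,0,-303,-33.4,40.5,12.7,0],[35,0,-303,-33.4,40.5,12.7,0],[35,0,-303,-33.4,40.5,12.7,0],[35,0,-303,-33.4,40.5,12.7,0],[35,0,-303,-33.4,40.5,12.7,0]]]' 20
python3 - <<'E'
from h import *
a=bot(112); c=np.array([553,335,97.]); o=c-53*a
go(o+a*(49+110),Rt(-a,22))
E
```

```text
clock: 0.52
eef_pos: [440.3, 422.8, 213.3]
eef_rot: [-1.982, 0.05, 0.624]
wrist_force: [0.3, 0.2, 1.2]
finger_gap: 64.3
shift [56.0, 55.7, -60.9] rot [-11.04, 13.39, 4.26] |t| 99.7 ang 17.9
```

```bash
python3 -m handwheel '[[[56,56,-61,-11,13.4,4.3,0],[56,56,-61,-11,13.4,4.3,0],[56,56,-61,-11,13.4,4.3,0],[56,56,-61,-11,13.4,4.3,0]]]'
python3 - <<'E'
from h import *
st()
K,W=cal('wrist'); im,d=imaging.camera('wrist'); save('w1',im); np.savez('pics/w1.npz',im=im,d=d,K=K,W=W)
E
```

```text
clock: 0.85
eef_pos: [532.4, 389.0, 179.3]
eef_rot: [-2.186, 0.005, 0.378]
wrist_force: [-0.1, -0.2, -0.6]
finger_gap: 47.0
{'clock': 0.85, 'joints': [0.786, 0.74, 1.059, -0.557, 1.614, 0.46], 'qd': [0.045, -0.091, 0.059, 0.073, -0.04, -0.073], 'effort': [-0.914, -76.424, -38.641, -2.278, 1.208, 0.923], 'eef_pos': [532.368, 388.994, 179.324], 'eef_rot': [-2.186, 0.005, 0.378], 'wrist_force': [-0.071, -0.202, -0.573], 'moment': [0.189, 0.163, -0.025], 'finger_gap': 47.047}
```

View pics/w1.png

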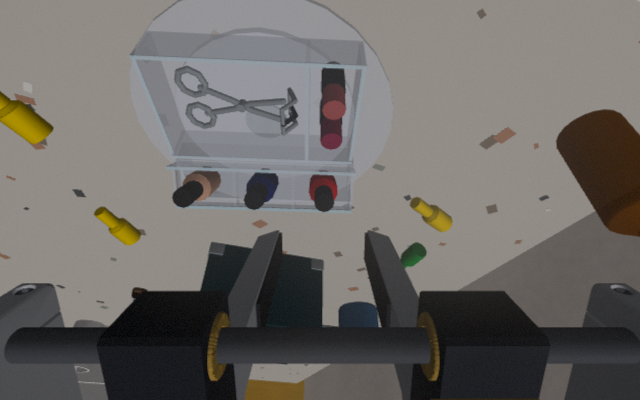

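Run:
```python
from h import *
z=np.load('pics/w1.npz'); im=z['im'][150:225,160:370]; save('w1z',cv2.resize(im,None,fx=3.8,fy=3.8,interpolation=cv2.INTER_CUBIC))
z2=z['im'][165:220,295:350]; save('w1y',cv2.resize(z2,None,fx=10,fy=10,interpolation=cv2.INTER_CUBIC))
a=bot(112); c=np.array([553,335,97.]); o=c-53*a
for h in (0,38,68): print(proj(z['K'],z['W'],o+a*h))
```

```text
[323.67250097 183.98933314]
[323.42419858 194.53458543]
[323.1806095  204.87966651]
```

View pics/w1z.png

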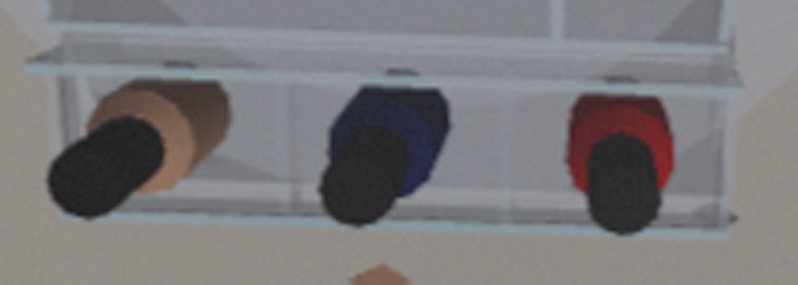

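View pics/w1y.png

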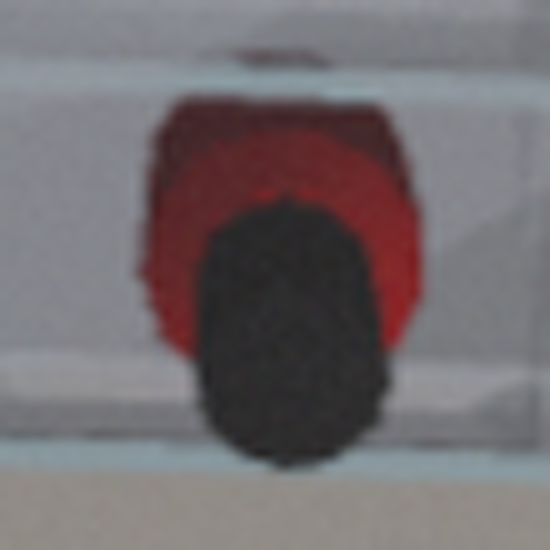

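```bash
cat >> h.py <<'E'
PA=bot(112); PR=Rt(-PA,22); PO=np.array([553,335,97.])-53*PA+2.0*PR[:,2]+0.4*PR[:,0]
E
python3 - <<'E'
from h import *
print(PO)
go(PO+PA*50,PR)
E
```

```text
[564.14502632 308.48287875  52.43778878]
shift [0.6, 105.8, 1.5] rot [0.04, 0.04, -0.27] |t| 105.8 ang 0.3
```

```bash
python3 -m handwheel '[[[0.3,40,0.7,0,0,0,0],[0.6,70,1.5,0,0,0,0],[0.6,80,1.5,0,0,-0.2,0],[0.6,80,1.5,0,0,-0.2,0]]]'
python3 - <<'E'
from h import *
go(PO+PA*50,PR)
K,W=cal('wrist'); im,d=imaging.camera('wrist'); save('w2',im); np.savez('pics/w2.npz',im=im,d=d,K=K,W=W)
for h in (0,38,68): print(proj(K,W,PO+PA*h))
E
```

```text
clock: 1.23
eef_pos: [547.2, 348.0, 113.5]
eef_rot: [-2.183, 0.004, 0.384]
wrist_force: [0.5, -0.3, -0.0]
finger_gap: 47.0
shift [1.0, 24.7, -0.1] rot [0.06, 0.14, -0.2] |t| 24.7 ang 0.2
[325.33545617 209.58466718]
[325.51926069 227.74341009]
[325.71342569 246.92570405]
```

View pics/w2.png

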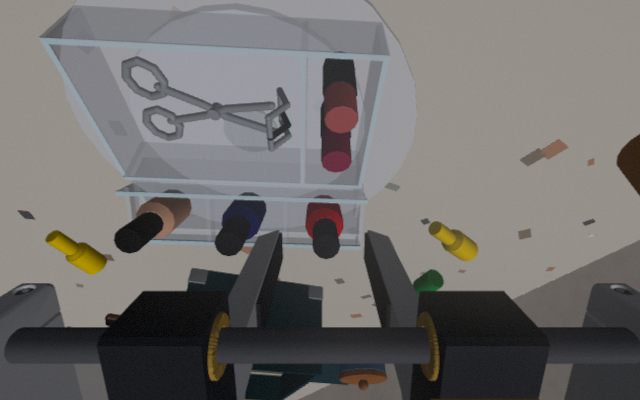

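```bash
python3 -m handwheel '[[[0.5,15,0,0,0,0,0],[1,24.5,0,0,0,0,0],[1,24.5,0,0,0,0,0]]]'
python3 -m handwheel '[[[0,0,0,0,0,0,-1],[0,0,0,0,0,0,-1],[0,0,0,0,0,0,-1],[0,0,0,0,0,0,-1],[0,0,0,0,0,0,-1]]]' 20
python3 -m handwheel '[[[0,0,0,0,0,0,-1],[0,0,0,0,0,0,-1]]]'
python3 - <<'E'
from h import *
go(PO+PA*50,PR)
E
```

```text
clock: 1.53
eef_pos: [553.6, 336.7, 95.6]
eef_rot: [-2.182, 0.001, 0.385]
wrist_force: [0.4, -0.1, -0.6]
finger_gap: 46.9
clock: 1.95
eef_pos: [553.6, 337.0, 96.0]
eef_rot: [-2.182, 0.001, 0.385]
wrist_force: [-1.1, 0.5, 0.5]
finger_gap: 17.0
clock: 2.12
eef_pos: [553.5, 337.1, 96.1]
eef_rot: [-2.182, 0.001, 0.385]
wrist_force: [-0.1, -0.5, 0.2]
finger_gap: 15.0
shift [-0.9, 3.3, 0.0] rot [-0.01, 0.09, -0.01] |t| 3.4 ang 0.1
```

```bash
python3 -m handwheel '[[[0,0,0,0,0,0,-1],[0,0,0,0,0,0,-1]]]' 25
python3 - <<'E'
from h import *
st(); im,d=imaging.camera('wrist'); save('w3',im); im=im[180:380,240:400];save('w3z',cv2.resize(im,None,fx=3,fy=3,interpolation=cv2.INTER_CUBIC))
E
```

```text
clock: 2.28
eef_pos: [553.6, 337.1, 96.1]
eef_rot: [-2.182, 0.001, 0.385]
wrist_force: [-1.1, -0.3, 1.3]
finger_gap: 15.4
{'clock': 2.283, 'joints': [0.711, 0.765, 1.216, -0.582, 1.413, 0.495], 'qd': [0.001, -0.002, 0.002, -0.001, -0.002, 0.0], 'effort': [0.032, -74.274, -32.438, -1.284, 0.66, -0.009], 'eef_pos': [553.56, 337.099, 96.067], 'eef_rot': [-2.182, 0.001, 0.385], 'wrist_force': [-1.096, -0.33, 1.35], 'moment': [0.238, 0.2, -0.001], 'finger_gap': 15.366}
```

View pics/w3z.png

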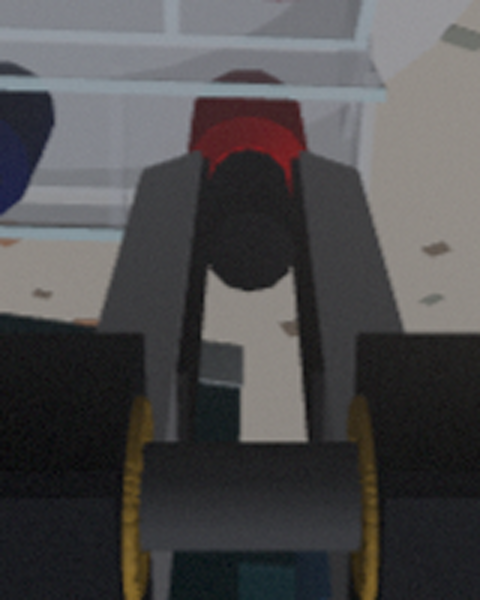

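```bash
python3 -m handwheel '[[[0,-8,0,0,0,0,-1],[0,-25,0,0,0,0,-1],[0,-55,0,0,0,0,-1],[0,-90,0,0,0,0,-1],[0,-90,0,0,0,0,-1]]]'
python3 - <<'E'
from h import *
st(); im,d=imaging.camera('wrist'); save('w4',im)
E
```

```text
clock: 2.75
eef_pos: [533.9, 389.0, 176.1]
eef_rot: [-2.178, -0.007, 0.388]
wrist_force: [0.8, 0.5, 0.4]
finger_gap: 15.5
{'clock': 2.75, 'joints': [0.785, 0.733, 1.074, -0.557, 1.588, 0.463], 'qd': [-0.038, 0.022, 0.091, -0.015, -0.103, 0.019], 'effort': [-0.531, -67.285, -31.472, -1.075, 2.008, -0.268], 'eef_pos': [533.93, 389.014, 176.123], 'eef_rot': [-2.178, -0.007, 0.388], 'wrist_force': [0.781, 0.524, 0.429], 'moment': [0.279, 0.123, 0.041], 'finger_gap': 15.549}
```

View pics/w4.png

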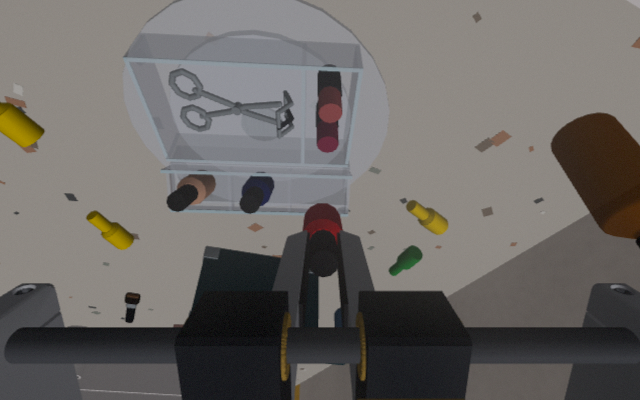

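Run:
```python
from h import *
go([560,-40,240],Rt([0,0,-1],3.3))
```

```text
shift [-137.1, 176.5, -371.2] rot [34.5, 18.22, 5.98] |t| 433.3 ang 39.5
```

```bash
python3 -m handwheel '[[[-137,176,-371,34.5,18.2,6,-1],[-137,176,-371,34.5,18.2,6,-1],[-137,176,-371,34.5,18.2,6,-1],[-137,176,-371,34.5,18.2,6,-1],[-137,176,-371,34.5,18.2,6,-1]]]'
python3 - <<'E'
from h import *
go([560,-40,240],Rt([0,0,-1],3.3))
E
```

```text
clock: 3.22
eef_pos: [546.3, 178.0, 204.3]
eef_rot: [-1.623, -0.01, 0.085]
wrist_force: [1.8, 0.6, -0.6]
finger_gap: 15.5
shift [-4.6, -24.3, -220.0] rot [2.99, 1.57, 0.59] |t| 221.4 ang 3.4
```

```bash
python3 -m handwheel '[[[-4.6,-24,-220,3,1.6,0.6,-1],[-4.6,-24,-220,3,1.6,0.6,-1],[-4.6,-24,-220,3,1.6,0.6,-1],[-4.6,-24,-220,3,1.6,0.6,-1],[-4.6,-24,-220,3,1.6,0.6,-1]]]'
python3 -m handwheel '[[[-4.6,-6,-26,0,0,0,-1],[-4.6,-6,-26,0,0,0,-1],[-4.6,-6,-26,0,0,0,-1]]]'
python3 - <<'E'
from h import *
st()
go([560,-40,240],Rt([0,0,-1],3.3))
K,W=cal('wrist'); im,d=imaging.camera('wrist'); save('w5',im); np.savez('pics/w5.npz',im=im,d=d,K=K,W=W)
K,W=cal('top'); im,d=imaging.camera('top'); save('t5',im); np.savez('pics/t5.npz',im=im,d=d,K=K,W=W)
E
```

```text
clock: 3.63
eef_pos: [558.4, -27.9, 237.2]
eef_rot: [-1.571, 0.001, 0.056]
wrist_force: [0.5, 0.6, -0.3]
finger_gap: 15.3
clock: 3.88
eef_pos: [554.9, -55.6, 242.8]
eef_rot: [-1.57, 0.001, 0.053]
wrist_force: [0.1, 0.0, -0.6]
finger_gap: 15.5
{'clock': 3.883, 'joints': [-0.165, 0.297, 1.456, -0.0, 1.39, -0.219], 'qd': [0.053, 0.006, 0.007, 0.004, -0.003, 0.015], 'effort': [-2.82, -54.751, -37.022, -0.101, 0.101, -0.34], 'eef_pos': [554.865, -55.559, 242.765], 'eef_rot': [-1.57, 0.001, 0.053], 'wrist_force': [0.093, 0.02, -0.604], 'moment': [-0.04, 0.083, -0.035], 'finger_gap': 15.493}
shift [6.0, 2.8, 15.3] rot [-0.02, -0.25, -0.09] |t| 16.6 ang 0.3
```

View pics/w5.png

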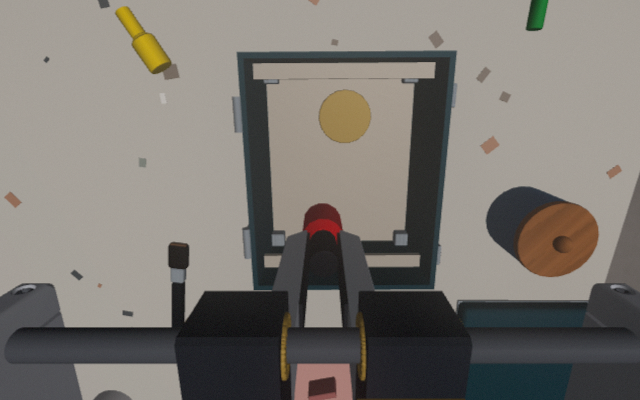

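View pics/t5.png

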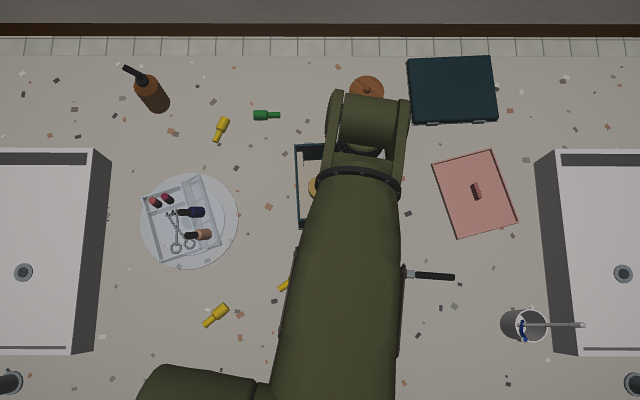

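Run:
```python
from h import *
z=np.load('pics/w5.npz');K,W,im=z['K'],z['W'],z['im']
save('w5a',cv2.resize(im[40:70,230:465],None,fx=3.4,fy=6,interpolation=cv2.INTER_CUBIC)); save('w5b',cv2.resize(im[240:300,240:450],None,fx=3.8,fy=5,interpolation=cv2.INTER_CUBIC))
hsv=cv2.cvtColor(im,cv2.COLOR_RGB2HSV)
print([hsv[v,u].tolist() for v,u in((55,300),(57,300),(65,300),(150,242),(150,235),(48,300),(288,270),(294,270))])
m=((hsv[...,0]>15)&(hsv[...,0]<30)&(hsv[...,1]>90)).astype(np.uint8);m[:80]=0;m[150:]=0;m[:,:310]=0;m[:,380:]=0
c=max(cv2.findContours(m,0,2)[0],key=cv2.contourArea);w=np.array([onz(K,W,u,v,45)[:2] for u,v in c[:,0]],np.float32);print('tub',cv2.minEnclosingCircle(w))
for u,v in((239.5,54),(454.5,52.5),(438.5,291),(252,291.5)): print(onz(K,W,u,v,115).round(1))
```

```text
[[98, 54, 76], [95, 45, 73], [15, 31, 164], [20, 19, 161], [20, 19, 164], [23, 19, 164], [97, 103, 57], [90, 16, 32]]
tub ((573.8243408203125, 8.710369110107422), 27.28816795349121)
[480.   57.2 115. ]
[655.7  67.4 115. ]
[ 674.7 -152.4  115. ]
[ 488.9 -162.7  115. ]
```

View pics/w5a.png

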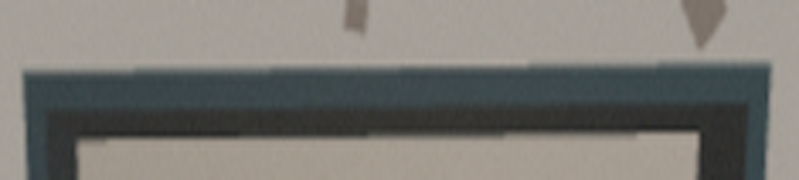

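View pics/w5b.png

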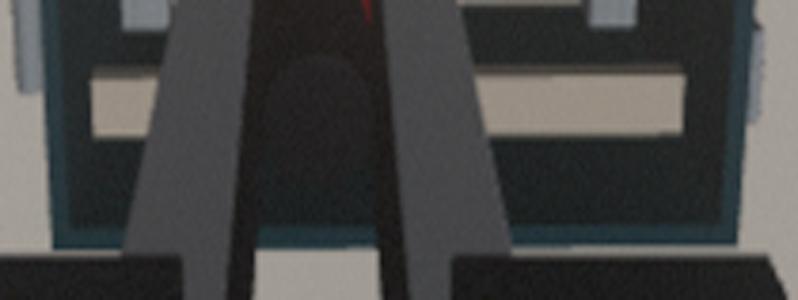

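Run:
```python
from h import *
z=np.load('pics/w5.npz');K,W,im=z['K'],z['W'],z['im']
P=np.array([onz(K,W,u,v,115) for u,v in((236.8,51.7),(456.5,50.7),(434,288.6),(253.9,289.4))]);print(P.round(1))
print(P.mean(0),[np.linalg.norm(P[i]-P[i-1]).round(1) for i in range(4)])
y=(P[0]+P[1]-P[2]-P[3]);print(np.degrees(np.arctan2(-y[0],y[1])));x=P[1]+P[2]-P[0]-P[3];print(np.degrees(np.arctan2(x[1],x[0])))
```

```text
[[ 477.8   58.8  115. ]
 [ 657.1   68.8  115. ]
 [ 669.8 -150.   115. ]
 [ 490.9 -160.2  115. ]]
[573.90915752 -45.62570653 115.        ] [np.float64(219.4), np.float64(179.5), np.float64(219.2), np.float64(179.3)]
3.3651628570164585
3.2378687366496357
```

```bash
cat >> h.py <<'E'
CC=np.array([573.6,-45.8,0]); CY=3.3
CR=R.from_euler('z',CY,degrees=True).as_matrix()
def cw(p): return CC+CR@np.array(p,float)
E
python3 - <<'E'
from h import *
go(cw([0,-18,75]),Rt([0,0,-1],3.3))
E
```

```text
shift [19.3, 167.5, -11.4] rot [-0.03, -0.08, -0.11] |t| 169.0 ang 0.1
```

```bash
python3 -m handwheel '[[[19.3,15,-11.4,0,0,0,-1],[19.3,50,-11.4,0,0,0,-1],[19.3,90,-11.4,0,0,0,-1],[19.3,130,-11.4,0,0,0,-1],[19.3,160,-11.4,0,0,0,-1]]]'
python3 -m handwheel '[[[0,6,0,0,0,0,-1],[0,6,0,0,0,0,-1],[0,6,0,0,0,0,-1]]]'
python3 - <<'E'
from h import *
st()
go(cw([0,-18,58]),Rt([0,0,-1],3.3))
im,d=imaging.camera('wrist'); save('w6',im)
im,d=imaging.camera('scene'); save('s6',cv2.resize(im[130:250,230:370],None,fx=4.5,fy=4.5,interpolation=cv2.INTER_CUBIC))
E
```

```text
clock: 4.4
eef_pos: [573.4, -62.1, 78.9]
eef_rot: [-1.569, 0.005, 0.058]
wrist_force: [0.9, -0.7, -0.7]
finger_gap: 15.1
clock: 4.65
eef_pos: [573.9, -61.4, 74.1]
eef_rot: [-1.57, 0.004, 0.059]
wrist_force: [0.0, 0.3, -0.6]
finger_gap: 15.5
{'clock': 4.65, 'joints': [-0.17, 0.51, 1.573, 0.0, 1.063, -0.229], 'qd': [-0.008, -0.03, -0.022, 0.0, 0.001, -0.002], 'effort': [0.184, -57.16, -28.727, 0.065, -0.071, 0.01], 'eef_pos': [573.907, -61.388, 74.063], 'eef_rot': [-1.57, 0.004, 0.059], 'wrist_force': [0.027, 0.282, -0.62], 'moment': [-0.04, 0.003, 0.046], 'finger_gap': 15.472}
shift [0.7, 16.1, -2.4] rot [-0.07, 0.09, -0.24] |t| 16.3 ang 0.3
```

View pics/w6.png

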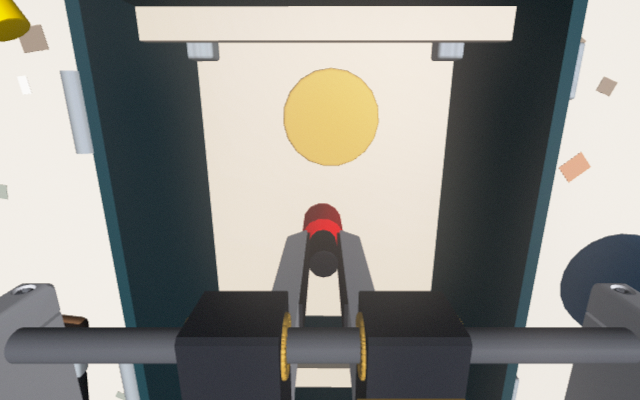

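View pics/s6.png

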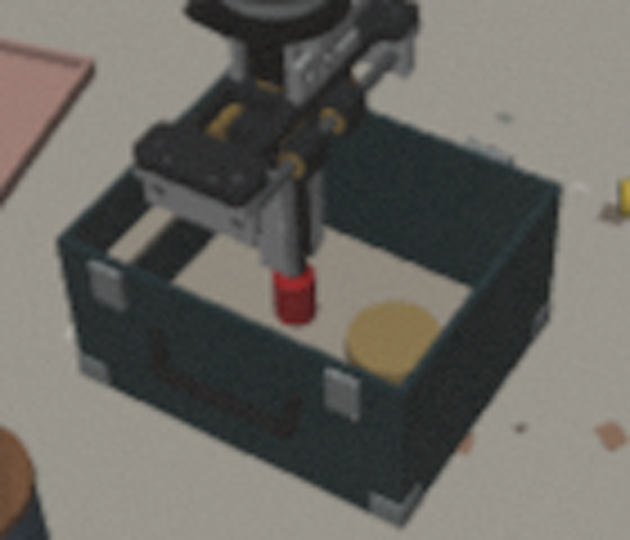

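```bash
python3 -m handwheel '[[[0.7,5,-2.4,0,0,0,-1],[0.7,11,-2.4,0,0,0,-1],[0.7,11,-2.4,0,0,0,-1]]]'
python3 -m handwheel '[[[0,2,0,0,0,0,-1],[0,2,0,0,0,0,-1]]]'
python3 -m handwheel '[[[0,2,0,0,0,0,-1],[0,2,0,0,0,0,-1]]]'
```

```text
clock: 5.0
eef_pos: [575.2, -64.4, 63.8]
eef_rot: [-1.57, 0.002, 0.058]
wrist_force: [0.5, 0.4, -1.4]
finger_gap: 15.4
clock: 5.17
eef_pos: [575.0, -64.4, 61.4]
eef_rot: [-1.57, 0.002, 0.058]
wrist_force: [0.2, 0.0, -1.0]
finger_gap: 15.3
clock: 5.33
eef_pos: [575.0, -64.4, 59.3]
eef_rot: [-1.57, 0.002, 0.058]
wrist_force: [0.2, -1.0, -0.7]
finger_gap: 15.7
```

```bash
for i in 1 2 ; do python3 -m handwheel '[[[0,1,0,0,0,0,-1],[0,1,0,0,0,0,-1]]]'; done
```

```text
clock: 5.5
eef_pos: [575.4, -64.5, 59.2]
eef_rot: [-1.57, 0.001, 0.058]
wrist_force: [-3.0, -0.1, 7.7]
finger_gap: 15.0
clock: 5.67
eef_pos: [575.5, -64.6, 59.2]
eef_rot: [-1.571, 0.001, 0.058]
wrist_force: [-4.1, 0.7, 9.2]
finger_gap: 15.4
```

```bash
python3 -m handwheel '[[[0,0,0,0,0,0,-1],[0,0,0,0,0,0,-0.3],[0,0,0,0,0,0,-0.3],[0,0,0,0,0,0,-0.3],[0,0,0,0,0,0,-0.3]]]'
python3 -m handwheel '[[[0,-5,0,0,0,0,-0.3],[0,-40,0,0,0,0,-0.3],[0,-80,0,0,0,0,-0.3],[0,-120,0,0,0,0,-0.3],[0,-160,0,0,0,0,-0.3]]]'
python3 - <<'E'
from h import *
st()
im,d=imaging.camera('wrist'); save('w7',im)
im,d=imaging.camera('scene'); save('s7',cv2.resize(im[130:250,230:370],None,fx=4.5,fy=4.5,interpolation=cv2.INTER_CUBIC))
E
```

```text
clock: 6.08
eef_pos: [575.5, -64.6, 59.0]
eef_rot: [-1.571, 0.001, 0.058]
wrist_force: [0.4, 1.0, 0.2]
finger_gap: 32.7
clock: 6.5
eef_pos: [575.2, -64.5, 221.3]
eef_rot: [-1.571, 0.001, 0.058]
wrist_force: [0.8, -0.3, 0.0]
finger_gap: 33.1
{'clock': 6.5, 'joints': [-0.175, 0.359, 1.424, 0.0, 1.359, -0.233], 'qd': [0.001, -0.379, -0.622, -0.001, 0.987, 0.001], 'effort': [0.157, -55.009, -31.258, 0.065, -1.936, -0.004], 'eef_pos': [575.237, -64.509, 221.319], 'eef_rot': [-1.571, 0.001, 0.058], 'wrist_force': [0.817, -0.254, 0.014], 'moment': [-0.037, 0.03, -0.061], 'finger_gap': 33.053}
```

View pics/w7.png

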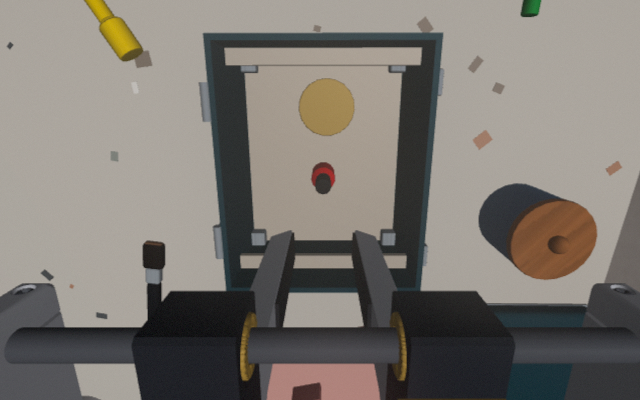

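View pics/s7.png

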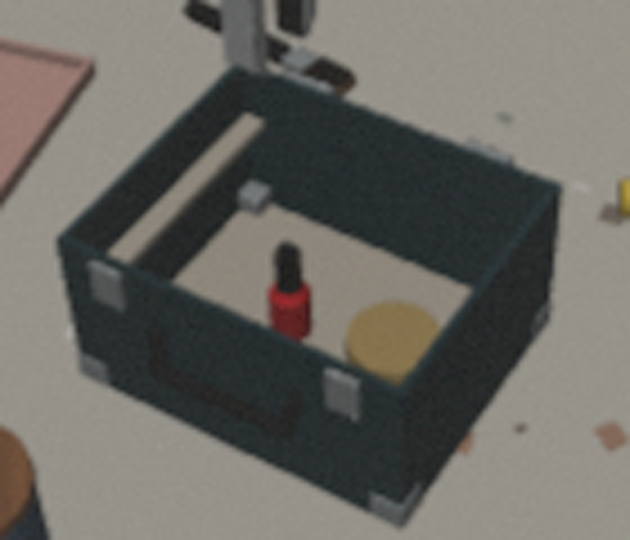

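Run:
```python
from h import *
go([569,-378,220],Rt([0,0,-1],-74.7))
```

```text
shift [-26.9, 6.8, -312.0] rot [-0.27, 78.04, 0.55] |t| 313.3 ang 78.0
```

```bash
for i in 1; do python3 -m handwheel '[[[-27,0,-312,0,78,0,-0.2],[-27,0,-312,0,78,0,-0.2],[-27,0,-312,0,78,0,-0.2],[-27,0,-312,0,78,0,-0.2],[-27,0,-312,0,78,0,-0.2]]]'; done
python3 - <<'E'
from h import *
go([569,-378,220],Rt([0,0,-1],-74.7))
E
```

```text
clock: 7.02
eef_pos: [570.6, -274.7, 224.2]
eef_rot: [-1.567, -0.003, -0.573]
wrist_force: [0.6, 0.4, 0.5]
finger_gap: 37.8
shift [54.6, 4.0, -87.7] rot [-0.25, 41.89, 0.09] |t| 103.4 ang 41.9
```

```bash
python3 -m handwheel '[[[54.6,4,-88,0,42,0,-0.2],[54.6,4,-88,0,42,0,-0.2],[54.6,4,-88,0,42,0,-0.2],[54.6,4,-88,0,42,0,-0.2],[54.6,4,-88,0,42,0,-0.2]]]'
python3 -m handwheel '[[[0,0,0,0,7,0,-0.2],[0,0,0,0,7,0,-0.2]]]'
python3 - <<'E'
from h import *
go([569,-378,220],Rt([0,0,-1],-74.7)); st()
K,W=cal('wrist'); im,d=imaging.camera('wrist'); save('w8',im); np.savez('pics/w8.npz',im=im,d=d,K=K,W=W)
E
```

```text
clock: 7.43
eef_pos: [568.2, -379.8, 218.9]
eef_rot: [-1.567, 0.001, -1.2]
wrist_force: [-0.3, 0.4, -0.5]
finger_gap: 37.5
clock: 7.6
eef_pos: [567.9, -380.1, 218.3]
eef_rot: [-1.568, 0.002, -1.329]
wrist_force: [-0.2, -0.7, 0.1]
finger_gap: 37.6
shift [-1.8, -1.7, 1.6] rot [-0.17, -1.44, -0.1] |t| 2.9 ang 1.5
{'clock': 7.6, 'joints': [-0.645, 0.606, 1.073, 0.004, 1.462, 0.684], 'qd': [0.01, -0.007, 0.001, 0.001, 0.005, -0.16], 'effort': [-0.204, -71.483, -37.151, 0.089, -0.047, 2.641], 'eef_pos': [567.878, -380.088, 218.269], 'eef_rot': [-1.568, 0.002, -1.329], 'wrist_force': [-0.16, -0.662, 0.053], 'moment': [-0.046, 0.076, -0.003], 'finger_gap': 37.552}
```

View pics/w8.png

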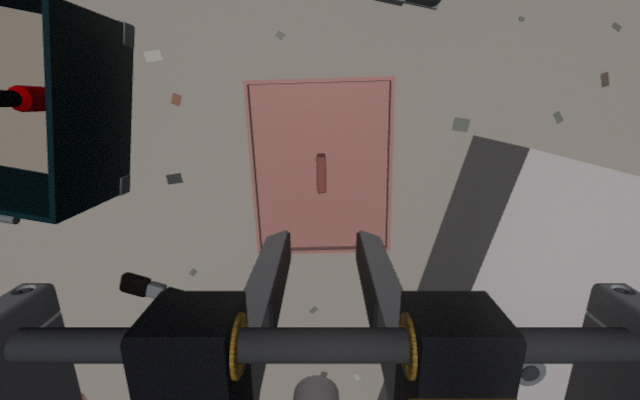

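```bash
cat > tray.py <<'E'
from h import *
import sys
z=np.load(sys.argv[1]);K,W,im=z['K'],z['W'],z['im']
hsv=cv2.cvtColor(im,cv2.COLOR_RGB2HSV)
m=(((hsv[...,0]<10)|(hsv[...,0]>170))&(hsv[...,1]>60)).astype(np.uint8)
m=cv2.morphologyEx(m,cv2.MORPH_OPEN,np.ones((3,3)))
k,lab,s,c=cv2.connectedComponentsWithStats(m);i=1+np.argmax(s[1:,4]);print(s[i])
c=max(cv2.findContours((lab==i).astype(np.uint8),0,2)[0],key=cv2.contourArea)
w=np.array([onz(K,W,u,v,14)[:2] for u,v in cv2.convexHull(c)[:,0]],np.float32);print(cv2.minAreaRect(w))
E
python3 tray.py pics/w8.npz
python3 - <<'E'
from h import *
z=np.load('pics/w8.npz'); save('w8z',cv2.resize(z['im'][140:205,295:350],None,fx=9,fy=9,interpolation=cv2.INTER_CUBIC))
save('w8y',cv2.resize(z['im'][70:260,235:405],None,fx=3.1,fy=3.1,interpolation=cv2.INTER_CUBIC))
E
```

```text
[  244    77   151   176 23439]
((570.0169677734375, -376.573486328125), (198.7648162841797, 158.79701232910156), 15.244477272033691)
```

View pics/w8z.png

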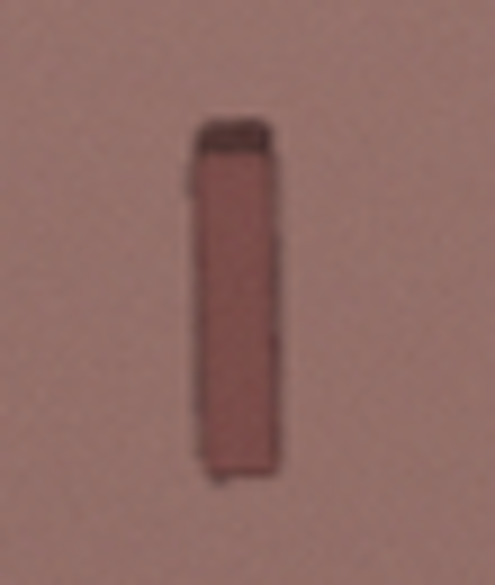

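View pics/w8y.png

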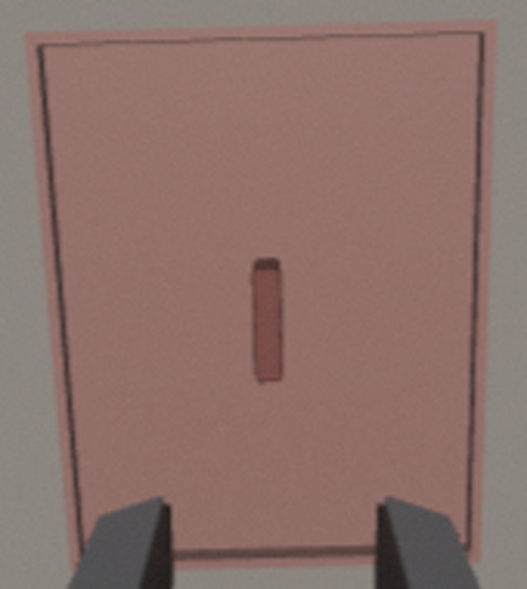

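```bash
cat >> h.py <<'E'
TC=np.array([570.0,-376.8,0]); TA=-74.7
E
python3 - <<'E'
from h import *
z=np.load('pics/w8.npz');print(onz(z['K'],z['W'],321.1,174.7,34))
go(np.array([570.0,-376.8,60]),Rt([0,0,-1],TA))
E
```

```text
[ 570.58698831 -376.76224248   34.        ]
shift [-2.2, 158.5, 2.2] rot [-0.18, -1.01, -0.09] |t| 158.5 ang 1.0
```

```bash
python3 -m handwheel '[[[-2.2,30,2.2,-0.2,-1,0,-0.3],[-2.2,70,2.2,-0.2,-1,0,-0.3],[-2.2,110,2.2,-0.2,-1,0,-0.3],[-2.2,145,2.2,-0.2,-1,0,-0.3],[-2.2,158,2.2,-0.2,-1,0,-0.3]]]'
python3 - <<'E'
from h import *
K,W=cal('wrist'); im,d=imaging.camera('wrist'); save('w9',im)
go(np.array([570.3,-376.8,15]),Rt([0,0,-1],TA))
E
```

```text
clock: 8.07
eef_pos: [568.2, -375.2, 54.9]
eef_rot: [-1.575, 0.007, -1.299]
wrist_force: [0.4, -0.3, -1.0]
finger_gap: 32.9
shift [2.3, 39.9, 1.8] rot [0.29, 0.2, -0.44] |t| 40.0 ang 0.6
```

View pics/w9.png

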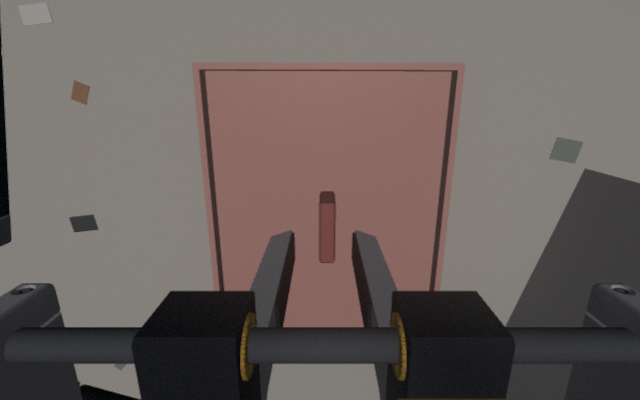

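```bash
python3 -m handwheel '[[[2.3,15,1.8,0.3,0.2,-0.4,-0.3],[2.3,30,1.8,0.3,0.2,-0.4,-0.3],[2.3,38,1.8,0.3,0.2,-0.4,-0.3],[2.3,38,1.8,0.3,0.2,-0.4,-0.3]]]'
python3 - <<'E'
from h import *
go(np.array([570.3,-376.8,15]),Rt([0,0,-1],TA))
E
```

```text
clock: 8.45
eef_pos: [570.0, -376.5, 16.0]
eef_rot: [-1.572, 0.002, -1.303]
wrist_force: [-1.3, 0.7, -0.8]
finger_gap: 32.8
shift [0.4, 1.0, 0.2] rot [0.04, 0.06, -0.11] |t| 1.1 ang 0.1
```

```bash
python3 -m handwheel '[[[0,1,0,0,0,0,-1],[0,1,0,0,0,0,-1],[0,1,0,0,0,0,-1],[0,1,0,0,0,0,-1],[0,1,0,0,0,0,-1]]]' 45
python3 -m handwheel '[[[0,0,0,0,0,0,-1],[0,0,0,0,0,0,-1]]]'
python3 -m handwheel '[[[0,-5,0,0,0,0,-1],[0,-20,0,0,0,0,-1],[0,-20,0,0,0,0,-1]]]'
python3 - <<'E'
from h import *
st();K,W=cal('wrist'); im,d=imaging.camera('wrist'); save('w10',im)
im,d=imaging.camera('scene'); save('s10',cv2.resize(im[100:220,150:300],None,fx=4.5,fy=4.5,interpolation=cv2.INTER_CUBIC))
E
```

```text
clock: 8.87
eef_pos: [570.3, -376.8, 15.9]
eef_rot: [-1.571, 0.001, -1.303]
wrist_force: [-0.0, 1.6, 2.8]
finger_gap: 9.9
clock: 9.03
eef_pos: [570.3, -376.8, 16.0]
eef_rot: [-1.571, 0.001, -1.303]
wrist_force: [0.4, 0.6, -0.8]
finger_gap: 9.6
clock: 9.28
eef_pos: [571.4, -377.6, 39.5]
eef_rot: [-1.568, -0.002, -1.303]
wrist_force: [0.7, -0.3, -0.6]
finger_gap: 9.6
{'clock': 9.283, 'joints': [-0.638, 0.766, 1.238, 0.001, 1.135, 0.665], 'qd': [-0.001, 0.012, 0.01, 0.002, -0.044, 0.0], 'effort': [-0.018, -69.621, -29.039, 0.05, 0.538, -0.005], 'eef_pos': [571.429, -377.561, 39.547], 'eef_rot': [-1.568, -0.002, -1.303], 'wrist_force': [0.745, -0.29, -0.61], 'moment': [-0.057, 0.094, -0.009], 'finger_gap': 9.645}
```

View pics/w10.png

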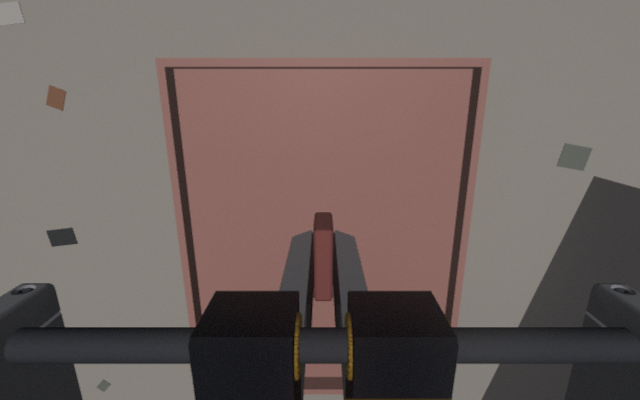

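View pics/s10.png

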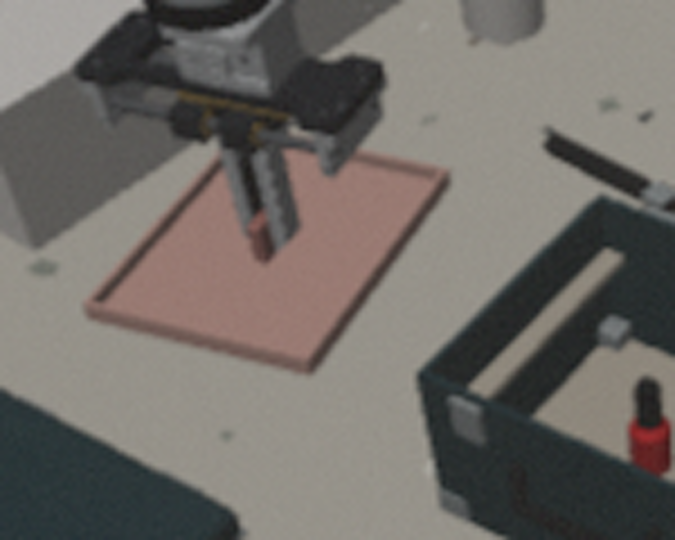

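```bash
python3 -m handwheel '[[[0,-30,0,0,0,0,-1],[0,-65,0,0,0,0,-1],[0,-105,0,0,0,0,-1],[0,-145,0,0,0,0,-1],[0,-175,0,0,0,0,-1]]]'
python3 - <<'E'
from h import *
go(cw([0,0,215]),Rt([0,0,-1],CY))
im,d=imaging.camera('scene'); save('s11',cv2.resize(im[60:260,150:400],None,fx=3,fy=3,interpolation=cv2.INTER_CUBIC))
E
```

```text
clock: 9.8
eef_pos: [570.7, -377.1, 216.0]
eef_rot: [-1.568, -0.003, -1.302]
wrist_force: [0.6, 0.3, -1.3]
finger_gap: 9.8
shift [-318.7, 0.4, 90.7] rot [-0.04, -77.93, 0.26] |t| 331.4 ang 77.9
```

View pics/s11.png

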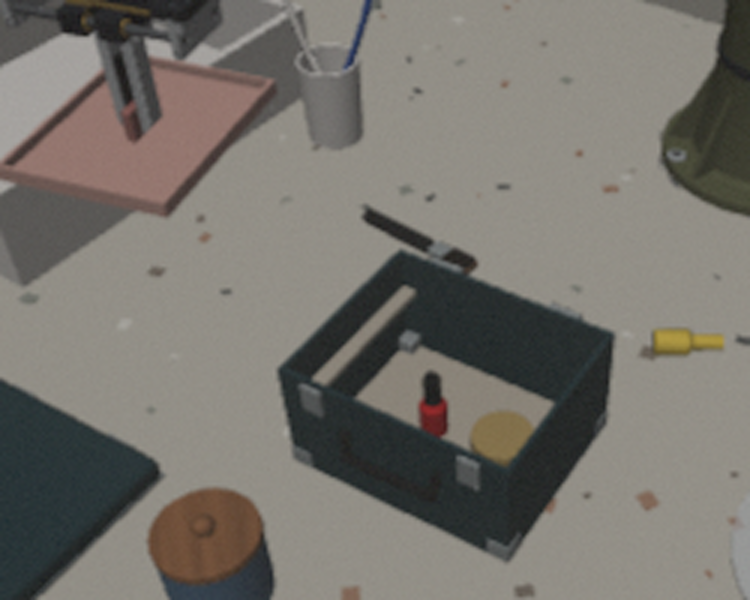

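```bash
python3 -m handwheel '[[[-30,0,8,0,-7,0,-1],[-60,0,16,0,-14,0,-1],[-90,0,25,0,-21,0,-1],[-120,0,34,0,-28,0,-1],[-150,0,43,0,-35,0,-1]]]'
python3 - <<'E'
from h import *
go(cw([0,0,215]),Rt([0,0,-1],CY))
E
```

```text
clock: 10.27
eef_pos: [573.2, -220.5, 220.7]
eef_rot: [-1.57, -0.011, -0.686]
wrist_force: [0.7, 0.4, -1.6]
finger_gap: 9.6
shift [-110.4, 4.6, 135.5] rot [0.18, -42.6, 0.64] |t| 174.8 ang 42.6
```

```bash
python3 -m handwheel '[[[-22,2,27,0,-7,0,-1],[-44,3,54,0,-14,0,-1],[-66,4,81,0,-21,0,-1],[-88,4.6,108,0,-28,0,-1],[-110,4.6,135,0,-35,0.5,-1]]]'
python3 -m handwheel '[[[0,0,0,0,-6,0,-1],[0,0,0,0,-9,0,-1],[0,0,0,0,-9,0,-1]]]'
python3 - <<'E'
from h import *
go(cw([0,0,215]),Rt([0,0,-1],CY))
K,W=cal('wrist'); im,d=imaging.camera('wrist'); save('w12',im);np.savez('pics/w12.npz',im=im,d=d,K=K,W=W)
E
```

```text
clock: 10.68
eef_pos: [573.0, -44.6, 214.5]
eef_rot: [-1.574, -0.001, -0.069]
wrist_force: [-0.4, -0.5, -1.5]
finger_gap: 9.9
clock: 10.93
eef_pos: [572.9, -44.0, 214.1]
eef_rot: [-1.574, -0.0, 0.092]
wrist_force: [-0.1, -0.1, -1.3]
finger_gap: 9.8
shift [0.6, -0.9, -1.9] rot [0.18, 1.97, 0.02] |t| 2.2 ang 2.0
```

View pics/w12.png

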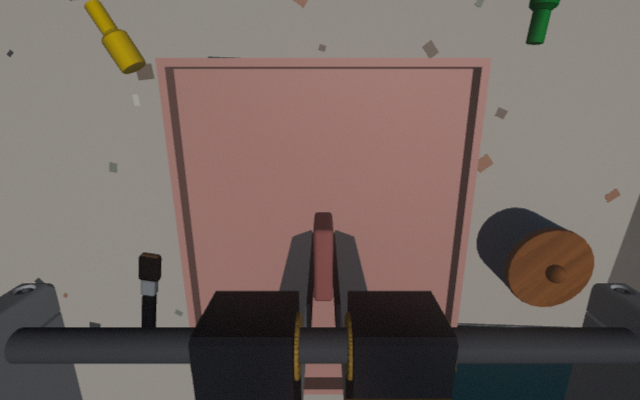

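Run:
```python
from h import *
z=np.load('pics/w12.npz');im=z['im'];c=imaging.get_calibration('wrist');K=np.array(c['mtx']);H=np.array(c['hand_eye'])
hsv=cv2.cvtColor(im,cv2.COLOR_RGB2HSV)
m=(((hsv[...,0]<10)|(hsv[...,0]>170))&(hsv[...,1]>55)&(hsv[...,2]>60)).astype(np.uint8)
m[:,:150]=0;m[:,500:]=0
def T(u,v):
    d=H[:3,:3]@np.linalg.solve(K,[u,v,1.]);o=H[:3,3];return o+d*(2-o[1])/d[1]
L=[];Rr=[]
for v in range(80,320,5):
    r=np.where(m[v])[0]; L.append(T(r.min()-.5,v));Rr.append(T(r.max()+.5,v))
F=[]
for u in range(180,470,10):
    F.append(T(u,np.where(m[:200,u])[0].min()-.5))
L,Rr,F=map(np.array,(L,Rr,F))
l=np.polyfit(L[:,2],L[:,0],1);r=np.polyfit(Rr[:,2],Rr[:,0],1);f=np.polyfit(F[:,0],F[:,2],1)
print('L',l,'R',r,'F',f,'width',r[1]-l[1],'centre x at z0',(l[1]+r[1])/2, 'angles',np.degrees(l[0]),np.degrees(r[0]),np.degrees(f[0]))
```

```text
L [ 1.41473191e-03 -8.03330562e+01] R [5.55658016e-03 7.94922794e+01] F [-1.37822267e-03  9.97696876e+01] width 159.82533555057654 centre x at z0 -0.420388418208951 angles 0.08105816773196635 0.31836859147427815 -0.0789663424125548
```

```bash
python3 -m handwheel '[[[0.9,15,-1.9,0.2,2,0,-1],[0.9,40,-1.9,0.2,2,0,-1],[0.9,60,-1.9,0.2,2,0,-1],[0.9,68,-1.9,0.2,2,0,-1],[0.9,68,-1.9,0.2,2,0,-1]]]'
python3 - <<'E'
from h import *
go(cw([0.4,0,93]),Rt([0,0,-1],CY))
K,W=cal('wrist'); im,d=imaging.camera('wrist'); save('w13',im);np.savez('pics/w13.npz',im=im,d=d,K=K,W=W)
im,d=imaging.camera('scene'); save('s13',cv2.resize(im[110:250,220:380],None,fx=4.2,fy=4.2,interpolation=cv2.INTER_CUBIC))
E
```

```text
clock: 11.4
eef_pos: [573.2, -46.8, 144.3]
eef_rot: [-1.57, 0.003, 0.05]
wrist_force: [-0.6, 0.1, -0.8]
finger_gap: 9.6
shift [1.0, 51.3, 0.9] rot [-0.06, -0.42, -0.16] |t| 51.3 ang 0.5
```

View pics/s13.png

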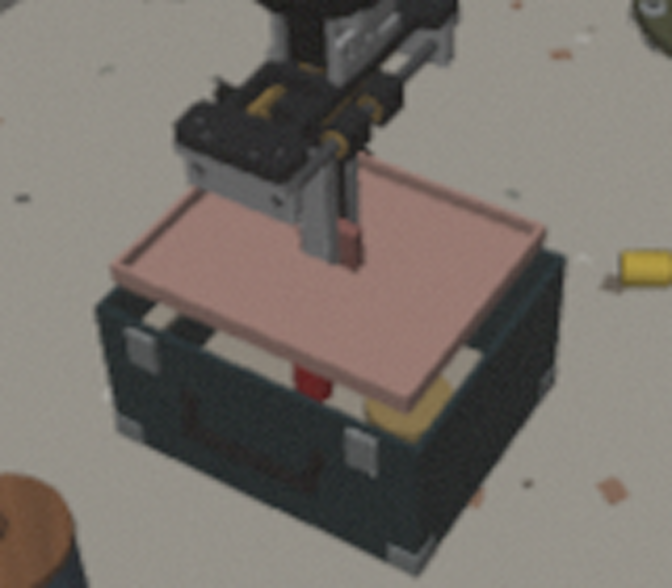

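View pics/w13.png

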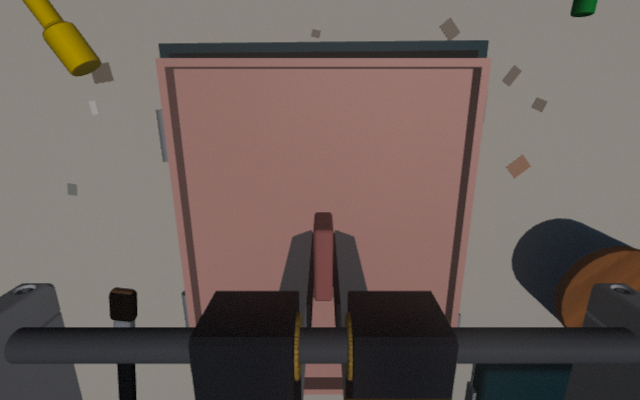

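```bash
python3 - <<'E'
from h import *
z=np.load('pics/w13.npz');K,W,im=z['K'],z['W'],z['im']
save('w13z',cv2.resize(im[35:75,155:195],None,fx=10,fy=10,interpolation=cv2.INTER_CUBIC));save('w13y',cv2.resize(im[35:75,455:495],None,fx=10,fy=10,interpolation=cv2.INTER_CUBIC))
E
python3 - <<'E'
import cv2,numpy as np
a=cv2.imread('pics/w13z.png');b=cv2.imread('pics/w13y.png');cv2.imwrite('pics/w13x.png',np.hstack([a[:, :390],b[:, :390]]))
E
```

```text
(no output)
```

View pics/w13x.png

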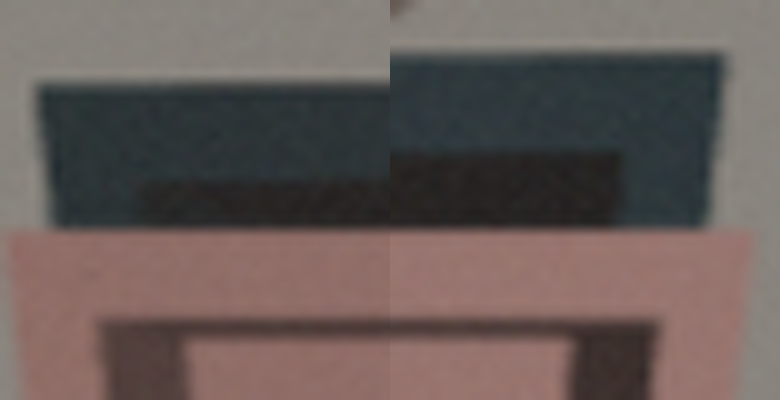

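Run:
```python
from h import *
z=np.load('pics/w13.npz');K,W,im=z['K'],z['W'],z['im']
for u,v,h in((158.7,43.3,115),(488.5,40.2,115),(155.9,58,142.3),(491.3,58,142.3)): print((CR.T@(onz(K,W,u,v,h)-CC)).round(1))
```

```text
[-89.6 109.9 115. ]
[ 89.9 109.8 115. ]
[-79.7  99.3 142.3]
[ 80.   97.9 142.3]
```

```bash
python3 -m handwheel '[[[1,8,0.9,0,-0.4,-0.1,-1],[1,20,0.9,0,-0.4,-0.1,-1],[1,32,0.9,0,-0.4,-0.1,-1],[1,42,0.9,0,-0.4,-0.1,-1],[1,45,0.9,0,-0.4,-0.1,-1]]]'
python3 -m handwheel '[[[0,2,0,0,0,0,-1],[0,2,0,0,0,0,-1]]]'
python3 - <<'E'
from h import *
go(cw([0.4,0,93]),Rt([0,0,-1],CY))
E
```

```text
clock: 11.92
eef_pos: [574.5, -45.7, 99.6]
eef_rot: [-1.57, -0.0, 0.058]
wrist_force: [0.3, 0.3, -2.3]
finger_gap: 9.6
clock: 12.08
eef_pos: [574.1, -45.6, 96.7]
eef_rot: [-1.57, 0.001, 0.058]
wrist_force: [0.2, -0.3, -1.2]
finger_gap: 9.8
shift [-0.1, 3.7, -0.2] rot [-0.06, 0.02, -0.08] |t| 3.7 ang 0.1
```

```bash
python3 -m handwheel '[[[0,1.5,0,0,0,0,-1],[0,1.5,0,0,0,0,-1]]]'
python3 -m handwheel '[[[0,1,0,0,0,0,-1],[0,1,0,0,0,0,-1]]]'
python3 -m handwheel '[[[0,1,0,0,0,0,-1],[0,1,0,0,0,0,-1]]]'
```

```text
clock: 12.25
eef_pos: [574.1, -45.6, 95.2]
eef_rot: [-1.57, 0.001, 0.058]
wrist_force: [0.6, -0.1, -0.7]
finger_gap: 9.6
clock: 12.42
eef_pos: [574.2, -45.6, 94.3]
eef_rot: [-1.57, 0.001, 0.058]
wrist_force: [0.5, -0.2, -1.7]
finger_gap: 9.5
clock: 12.58
eef_pos: [574.2, -45.6, 93.4]
eef_rot: [-1.57, 0.001, 0.058]
wrist_force: [-0.9, 0.8, -1.3]
finger_gap: 9.6
```

```bash
python3 -m handwheel '[[[0,1,0,0,0,0,-1],[0,1,0,0,0,0,-1]]]'
python3 -m handwheel '[[[0,0.7,0,0,0,0,-1],[0,0.7,0,0,0,0,-1]]]'
```

```text
clock: 12.75
eef_pos: [574.4, -45.6, 92.9]
eef_rot: [-1.57, 0.0, 0.058]
wrist_force: [-2.2, -0.1, 4.2]
finger_gap: 9.5
clock: 12.92
eef_pos: [574.4, -45.7, 92.9]
eef_rot: [-1.57, 0.0, 0.058]
wrist_force: [-5.1, 0.6, 7.6]
finger_gap: 10.0
```

```bash
python3 -m handwheel '[[[0,0,0,0,0,0,-1],[0,0,0,0,0,0,-0.5],[0,0,0,0,0,0,-0.5],[0,0,0,0,0,0,-0.5],[0,0,0,0,0,0,-0.5]]]'
python3 -m handwheel '[[[0,-5,0,0,0,0,-0.5],[0,-35,0,0,0,0,-0.5],[0,-75,0,0,0,0,-0.5],[0,-115,0,0,0,0,-0.5],[0,-150,0,0,0,0,-0.5]]]'
python3 - <<'E'
from h import *
st()
K,W=cal('wrist'); im,d=imaging.camera('wrist'); save('w14',im);np.savez('pics/w14.npz',im=im,d=d,K=K,W=W)
im,d=imaging.camera('scene'); save('s14',cv2.resize(im[110:250,220:380],None,fx=4.2,fy=4.2,interpolation=cv2.INTER_CUBIC))
P=cloud(K,W,z:=np.load('pics/w14.npz')['d'])
for u,v in((250,90),(390,90),(250,180),(390,180),(320,80)): print(np.median(P[v-4:v+5,u-4:u+5].reshape(-1,3),0).round(1))
E
```

```text
clock: 13.33
eef_pos: [574.4, -45.7, 92.8]
eef_rot: [-1.57, 0.0, 0.058]
wrist_force: [-0.6, 0.5, -0.1]
finger_gap: 23.1
clock: 13.75
eef_pos: [574.3, -45.7, 245.8]
eef_rot: [-1.57, -0.001, 0.058]
wrist_force: [0.7, 0.5, 0.6]
finger_gap: 23.4
{'clock': 13.75, 'joints': [-0.143, 0.336, 1.399, 0.001, 1.406, -0.202], 'qd': [-0.0, -0.279, -0.589, 0.002, 0.856, -0.001], 'effort': [0.106, -54.014, -31.671, 0.067, -1.498, -0.004], 'eef_pos': [574.302, -45.718, 245.842], 'eef_rot': [-1.57, -0.001, 0.058], 'wrist_force': [0.667, 0.469, 0.592], 'moment': [-0.079, 0.044, 0.018], 'finger_gap': 23.423}
[500.2  39.5  80.9]
[632.7  46.9  80.9]
[500.1 -47.7  80.9]
[642.3 -40.   80.8]
[565.9  51.8  87.9]
```

View pics/w14.png

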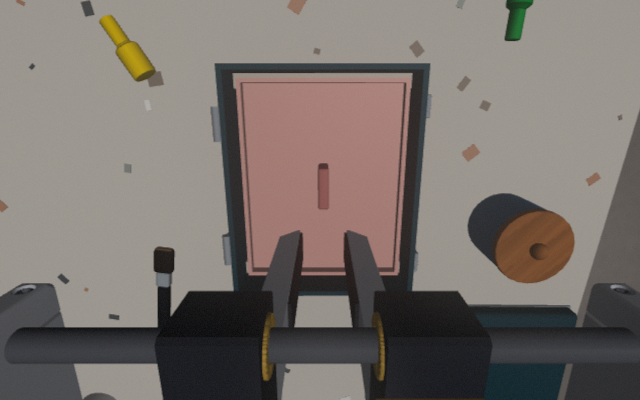

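View pics/s14.png

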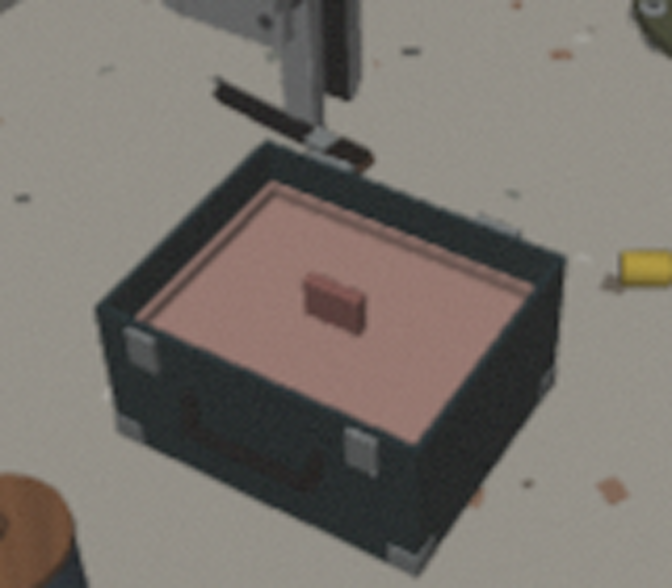

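Run:
```python
from h import *
go([365,-260,190],Rt([0,0,-1],-4.2))
```

```text
shift [-223.7, 57.5, -201.3] rot [0.04, 7.53, 0.57] |t| 306.4 ang 7.6
```

```bash
python3 -m handwheel '[[[-224,57,-201,0,7.5,0.5,-0.2],[-224,57,-201,0,7.5,0.5,-0.2],[-224,57,-201,0,7.5,0.5,-0.2],[-224,57,-201,0,7.5,0.5,-0.2],[-224,57,-201,0,7.5,0.5,-0.2]]]'
python3 -m handwheel '[[[-73,18,-66,0,0,0,-0.2],[-73,18,-66,0,0,0,-0.2],[-73,18,-66,0,0,0,-0.2],[-73,18,-66,0,0,0,-0.2]]]'
python3 - <<'E'
from h import *
go([365,-260,190],Rt([0,0,-1],-4.2))
K,W=cal('wrist'); im,d=imaging.camera('wrist'); save('w15',im);np.savez('pics/w15.npz',im=im,d=d,K=K,W=W)
E
```

```text
clock: 14.27
eef_pos: [429.0, -193.1, 206.4]
eef_rot: [-1.571, -0.001, -0.072]
wrist_force: [-0.1, -1.1, -0.3]
finger_gap: 37.2
clock: 14.6
eef_pos: [348.8, -255.1, 187.5]
eef_rot: [-1.571, 0.0, -0.076]
wrist_force: [0.2, 0.7, -0.4]
finger_gap: 37.3
shift [16.5, -2.5, -3.7] rot [0.01, -0.14, -0.01] |t| 17.1 ang 0.1
```

View pics/w15.png

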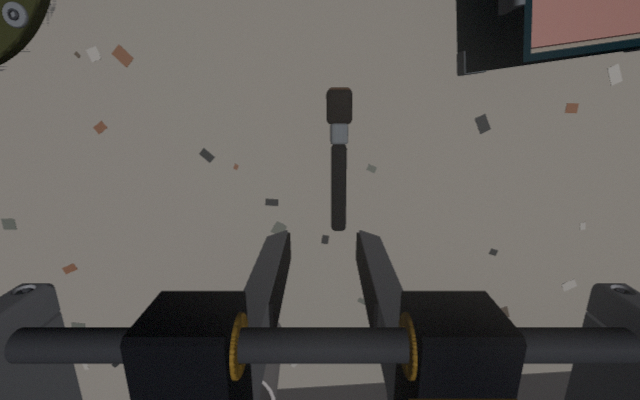

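Run:
```python
from h import *
z=np.load('pics/w15.npz');K,W,im=z['K'],z['W'],z['im']
hsv=cv2.cvtColor(im,cv2.COLOR_RGB2HSV)
m=(hsv[...,2]<75).astype(np.uint8);m[:80]=0;m[240:]=0;m[:,:322]=0;m[:,358:]=0
m=cv2.morphologyEx(m,cv2.MORPH_OPEN,np.ones((3,3)))
n,lab,s,c=cv2.connectedComponentsWithStats(m);print(s,c)
for i in range(1,n):
    if s[i,4]<100: continue
    q=np.argwhere(lab==i)[:,::-1]; w=np.array([onz(K,W,u,v,13)[:2] for u,v in q],np.float32); print(cv2.minAreaRect(w),w.mean(0))
t=onz(K,W,338.6,230.5,10);h=onz(K,W,339.6,88,13);print(t,h,np.linalg.norm(h-t),np.degrees(np.arctan2(*(h-t)[1::-1])))
P=cloud(K,W,z['d']);print(P[185,338],P[105,339])
```

```text
[[     0      0    640    400 253828]
 [   326     88     26     36    879]
 [   331    144     15     87   1273]
 [   323    236      5      4     20]] [[319.33919426 199.88589911]
 [338.92605233 105.59158134]
 [338.06362922 186.80047133]
 [325.         237.5       ]]
((369.5702209472656, -181.86724853515625), (33.677791595458984, 24.486835479736328), 86.8826904296875) [ 369.91998 -181.7942 ]
((363.74932861328125, -265.96160888671875), (93.62174224853516, 15.200407028198242), 85.95035552978516) [ 363.68225 -264.60675]
[ 361.1648815  -314.46547708   10.        ] [ 371.63882652 -165.28480046   13.        ] 149.57799905834386 85.98386536263794
[ 363.76849147 -261.98884892   13.43196583] [ 370.06127557 -181.17249069   12.3973834 ]
```

Run:
```python
from h import *
go([365.7,-239.6,50],Rt([0,0,-1],-4.0))
```

```text
shift [14.1, 138.1, 15.9] rot [0.02, -0.32, 0.04] |t| 139.7 ang 0.3
```

```bash
python3 -m handwheel '[[[14,30,16,0,-0.3,0,-0.3],[14,65,16,0,-0.3,0,-0.3],[14,100,16,0,-0.3,0,-0.3],[14,130,16,0,-0.3,0,-0.3],[14,138,16,0,-0.3,0,-0.3]]]'
python3 -m handwheel '[[[0,0,0,0,0,0,-0.3],[0,0,0,0,0,0,-0.3]]]'
python3 - <<'E'
from h import *
K,W=cal('wrist'); im,d=imaging.camera('wrist'); save('w16',im)
go([365.7,-239.6,10],Rt([0,0,-1],-4.0))
E
```

```text
clock: 15.07
eef_pos: [364.8, -237.5, 46.4]
eef_rot: [-1.568, 0.004, -0.069]
wrist_force: [-0.8, -0.6, 0.3]
finger_gap: 32.9
clock: 15.23
eef_pos: [365.3, -237.1, 46.9]
eef_rot: [-1.567, 0.004, -0.068]
wrist_force: [0.4, -0.3, -0.4]
finger_gap: 33.2
shift [0.3, 37.7, -2.1] rot [-0.13, 0.09, -0.16] |t| 37.7 ang 0.2
```

View pics/w16.png

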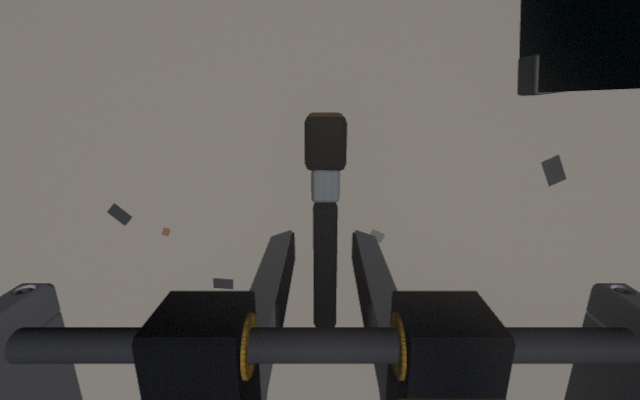

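```bash
python3 -m handwheel '[[[0.5,15,-2,0,0,0,-0.3],[0.5,28,-2,0,0,0,-0.3],[0.5,36,-2,0,0,0,-0.3],[0.5,36,-2,0,0,0,-0.3]]]'
python3 - <<'E'
from h import *
go([365.7,-239.6,10],Rt([0,0,-1],-4.0))
E
```

```text
clock: 15.62
eef_pos: [366.0, -239.5, 11.7]
eef_rot: [-1.568, 0.003, -0.068]
wrist_force: [0.5, 1.4, -0.5]
finger_gap: 33.0
shift [-0.3, 1.7, -0.1] rot [-0.13, 0.09, -0.16] |t| 1.7 ang 0.2
```

```bash
python3 -m handwheel '[[[0,1.7,0,-0.1,0,-0.1,-0.3],[0,1.7,0,-0.1,0,-0.1,-1],[0,1.7,0,-0.1,0,-0.1,-1],[0,1.7,0,-0.1,0,-0.1,-1],[0,1.7,0,-0.1,0,-0.1,-1]]]' 20
python3 -m handwheel '[[[0,0,0,0,0,0,-1],[0,0,0,0,0,0,-1],[0,0,0,0,0,0,-1]]]'
python3 -m handwheel '[[[0,-5,0,0,0,0,-1],[0,-20,0,0,0,0,-1],[0,-50,0,0,0,0,-1],[0,-80,0,0,0,0,-1],[0,-80,0,0,0,0,-1]]]'
python3 - <<'E'
from h import *
st();K,W=cal('wrist'); im,d=imaging.camera('wrist'); save('w17',im);np.savez('pics/w17.npz',im=im,d=d,K=K,W=W)
im,d=imaging.camera('scene'); save('s17',cv2.resize(im[60:220,200:400],None,fx=4,fy=3.7,interpolation=cv2.INTER_CUBIC))
E
```

```text
clock: 16.03
eef_pos: [366.3, -239.7, 10.5]
eef_rot: [-1.571, 0.0, -0.068]
wrist_force: [-0.1, 1.2, 5.7]
finger_gap: 15.8
clock: 16.28
eef_pos: [366.3, -239.7, 10.5]
eef_rot: [-1.571, 0.0, -0.068]
wrist_force: [0.3, -0.5, 1.1]
finger_gap: 15.7
clock: 16.7
eef_pos: [368.1, -241.0, 95.4]
eef_rot: [-1.575, -0.006, -0.068]
wrist_force: [-0.0, -0.3, 1.4]
finger_gap: 16.0
{'clock': 16.7, 'joints': [-0.663, 0.2, 1.949, -0.0, 0.986, -0.595], 'qd': [-0.001, 0.073, 0.059, -0.0, -0.119, 0.001], 'effort': [0.123, -40.182, -27.076, 0.041, 1.667, -0.005], 'eef_pos': [368.103, -241.016, 95.42], 'eef_rot': [-1.575, -0.006, -0.068], 'wrist_force': [-0.009, -0.333, 1.431], 'moment': [-0.054, 0.026, 0.003], 'finger_gap': 16.032}
```

View pics/w17.png

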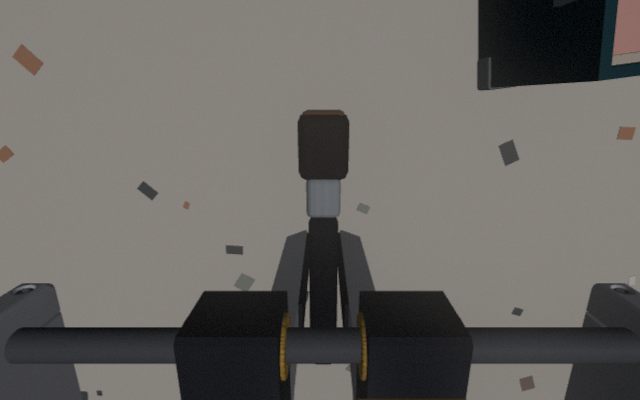

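View pics/s17.png

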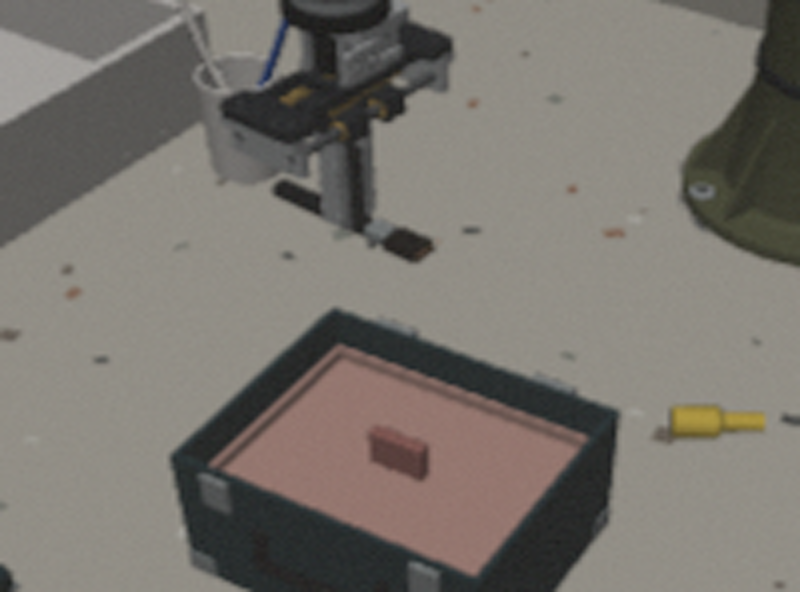

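```bash
python3 -m handwheel '[[[0,-40,0,0,0,0,-1],[0,-80,0,0,0,0,-1],[0,-110,0,0,0,0,-1],[0,-110,0,0,0,0,-1]]]'
python3 - <<'E'
from h import *
go(cw([-40,0,205]),Rt([0,0,-1],CY))
E
```

```text
clock: 17.13
eef_pos: [367.8, -240.8, 205.6]
eef_rot: [-1.576, -0.007, -0.068]
wrist_force: [-0.1, -0.3, -0.5]
finger_gap: 15.7
shift [152.3, 0.7, 203.5] rot [0.29, -7.21, 0.37] |t| 254.2 ang 7.2
```

```bash
python3 -m handwheel '[[[152,0.7,203,0.3,-7.2,0.4,-1],[152,0.7,203,0.3,-7.2,0.4,-1],[152,0.7,203,0.3,-7.2,0.4,-1],[152,0.7,203,0.3,-7.2,0.4,-1],[152,0.7,203,0.3,-7.2,0.4,-1]]]'
python3 - <<'E'
from h import *
go(cw([-40,0,205]),Rt([0,0,-1],CY))
E
```

```text
clock: 17.55
eef_pos: [504.0, -80.9, 202.3]
eef_rot: [-1.57, 0.003, 0.057]
wrist_force: [0.5, -1.2, -0.1]
finger_gap: 15.7
shift [31.5, -2.8, 31.1] rot [-0.04, -0.02, -0.17] |t| 44.3 ang 0.2
```

```bash
python3 -m handwheel '[[[20,-2,20,0,0,0,-1],[31.5,-2,31,0,0,-0.2,-1],[31.5,-2,31,0,0,-0.2,-1],[31.5,-2,31,0,0,-0.2,-1]]]'
python3 - <<'E'
from h import *
go(cw([-40,0,130]),Rt([0,0,-1],CY))
K,W=cal('wrist'); im,d=imaging.camera('wrist'); save('w18',im);np.savez('pics/w18.npz',im=im,d=d,K=K,W=W)
E
```

```text
clock: 17.88
eef_pos: [533.1, -48.2, 202.6]
eef_rot: [-1.57, 0.002, 0.058]
wrist_force: [0.6, -0.9, -0.2]
finger_gap: 15.6
shift [0.7, 72.6, 0.0] rot [-0.06, 0.03, -0.11] |t| 72.6 ang 0.1
```

View pics/w18.png

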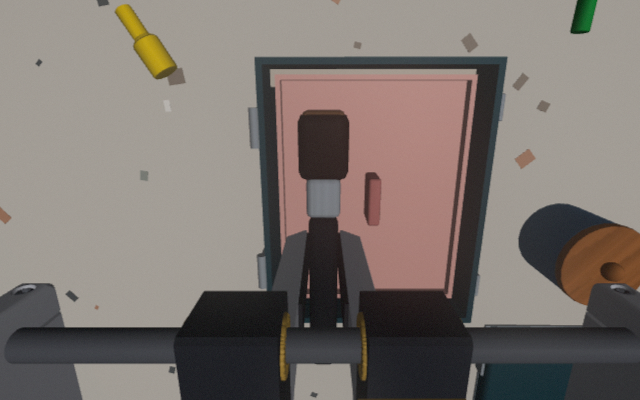

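```bash
python3 -m handwheel '[[[0.5,20,0,0,0,0,-1],[0.5,55,0,0,0,-0.1,-1],[0.5,85,0,0,0,-0.1,-1],[0.5,102,0,0,0,-0.1,-1],[0.5,105,0,0,0,-0.1,-1]]]'
python3 -m handwheel '[[[0,1,0,0,0,0,-1],[0,1,0,0,0,0,-1]]]'
python3 - <<'E'
from h import *
go(cw([-40,0,91.5]),Rt([0,0,-1],CY))
K,W=cal('wrist'); im,d=imaging.camera('wrist'); save('w19',im)
E
```

```text
clock: 18.35
eef_pos: [530.9, -49.9, 94.8]
eef_rot: [-1.569, 0.005, 0.055]
wrist_force: [-0.1, -0.5, -0.9]
finger_gap: 16.0
clock: 18.52
eef_pos: [530.6, -50.8, 94.2]
eef_rot: [-1.569, 0.005, 0.054]
wrist_force: [-0.1, -0.5, 0.0]
finger_gap: 15.5
shift [3.2, 2.7, 2.5] rot [-0.11, -0.21, -0.28] |t| 4.9 ang 0.4
```

View pics/w19.png

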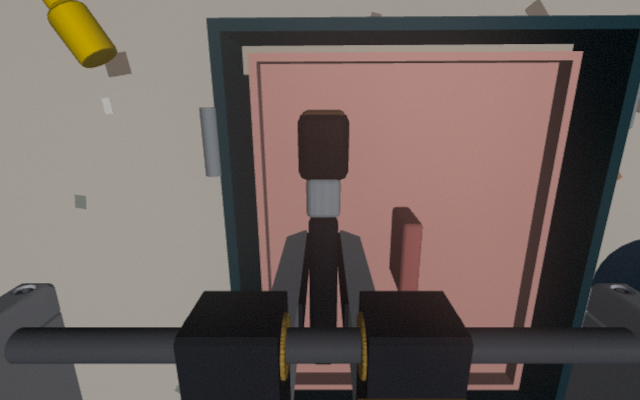

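```bash
python3 -m handwheel '[[[3.2,0,2.5,-0.1,0,-0.3,-1],[3.2,1,2.5,-0.1,0,-0.3,-1],[3.2,1,2.5,-0.1,0,-0.3,-1]]]'
python3 -m handwheel '[[[0,0.7,0,0,0,0,-1],[0,0.7,0,0,0,0,-1]]]'
python3 -m handwheel '[[[0,0.7,0,0,0,0,-1],[0,0.7,0,0,0,0,-1]]]'
python3 - <<'E'
from h import *
go(cw([-40,0,91.5]),Rt([0,0,-1],CY))
E
```

```text
clock: 18.82
eef_pos: [534.5, -47.8, 94.5]
eef_rot: [-1.571, -0.003, 0.055]
wrist_force: [0.3, -0.1, -0.0]
finger_gap: 15.6
clock: 18.98
eef_pos: [534.6, -47.8, 94.0]
eef_rot: [-1.571, -0.003, 0.055]
wrist_force: [0.3, 0.3, -1.0]
finger_gap: 16.1
clock: 19.15
eef_pos: [534.6, -47.7, 93.2]
eef_rot: [-1.571, -0.003, 0.055]
wrist_force: [0.0, 0.7, -0.3]
finger_gap: 15.8
shift [-0.9, 1.7, -0.3] rot [0.03, -0.16, 0.18] |t| 2.0 ang 0.2
```

```bash
python3 -m handwheel '[[[0,0.8,0,0,0,0,-1],[0,0.8,0,0,0,0,-1]]]'
python3 -m handwheel '[[[0,0.7,0,0,0,0,-1],[0,0.7,0,0,0,0,-1]]]'
python3 -m handwheel '[[[0,0.7,0,0,0,0,-1],[0,0.7,0,0,0,0,-1]]]'
```

```text
clock: 19.32
eef_pos: [534.5, -47.7, 92.3]
eef_rot: [-1.571, -0.003, 0.055]
wrist_force: [0.0, -1.0, -0.9]
finger_gap: 15.6
clock: 19.48
eef_pos: [534.6, -47.8, 91.6]
eef_rot: [-1.571, -0.003, 0.055]
wrist_force: [-0.2, -0.3, -0.0]
finger_gap: 16.0
clock: 19.65
eef_pos: [534.6, -47.7, 91.5]
eef_rot: [-1.571, -0.003, 0.055]
wrist_force: [-5.2, 0.9, 8.7]
finger_gap: 15.8
```

Contact at the expected height, so I'll release and back off.

```bash
python3 -m handwheel '[[[0,0,0,0,0,0,-1],[0,0,0,0,0,0,-0.4],[0,0,0,0,0,0,-0.4],[0,0,0,0,0,0,-0.4],[0,0,0,0,0,0,-0.4]]]'
python3 -m handwheel '[[[0,-5,0,0,0,0,-0.4],[0,-35,0,0,0,0,-0.4],[0,-75,0,0,0,0,-0.4],[0,-115,0,0,0,0,-0.4],[0,-150,0,0,0,0,-0.4]]]'
python3 -m handwheel '[[[0,0,-20,0,0,0,-0.4],[0,0,-40,0,0,0,-0.4],[0,0,-40,0,0,0,-0.4],[0,0,-40,0,0,0,-0.4]]]'
python3 - <<'E'
from h import *
st();K,W=cal('wrist'); im,d=imaging.camera('wrist'); save('w20',im);np.savez('pics/w20.npz',im=im,d=d,K=K,W=W)
im,d=imaging.camera('scene'); save('s20',im); save('s20z',cv2.resize(im[110:250,220:380],None,fx=4.2,fy=4.2,interpolation=cv2.INTER_CUBIC))
E
```

```text
clock: 20.07
eef_pos: [534.6, -47.7, 91.4]
eef_rot: [-1.571, -0.003, 0.055]
wrist_force: [-0.3, 0.0, 0.7]
finger_gap: 28.6
clock: 20.48
eef_pos: [533.9, -47.7, 244.4]
eef_rot: [-1.572, -0.004, 0.055]
wrist_force: [0.4, -0.3, 0.2]
finger_gap: 28.3
clock: 20.82
eef_pos: [536.0, -88.0, 244.5]
eef_rot: [-1.571, -0.004, 0.053]
wrist_force: [-0.6, 0.3, 0.7]
finger_gap: 28.2
{'clock': 20.817, 'joints': [-0.231, 0.26, 1.5, 0.001, 1.378, -0.284], 'qd': [0.024, 0.003, 0.012, 0.004, -0.002, 0.01], 'effort': [-1.461, -51.918, -36.697, -0.031, 0.024, -0.251], 'eef_pos': [535.968, -88.047, 244.482], 'eef_rot': [-1.571, -0.004, 0.053], 'wrist_force': [-0.564, 0.316, 0.706], 'moment': [-0.07, 0.083, 0.019], 'finger_gap': 28.207}
```

View pics/w20.png

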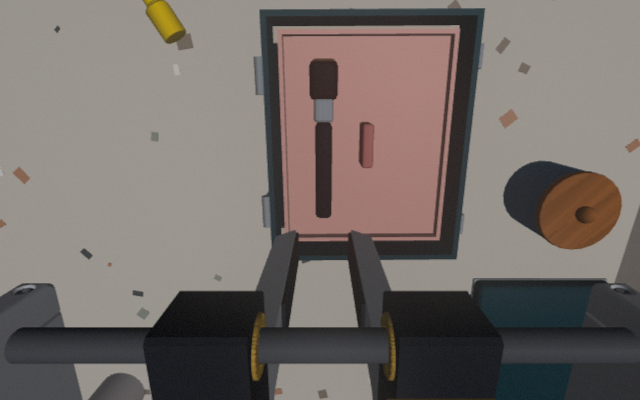

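View pics/s20z.png

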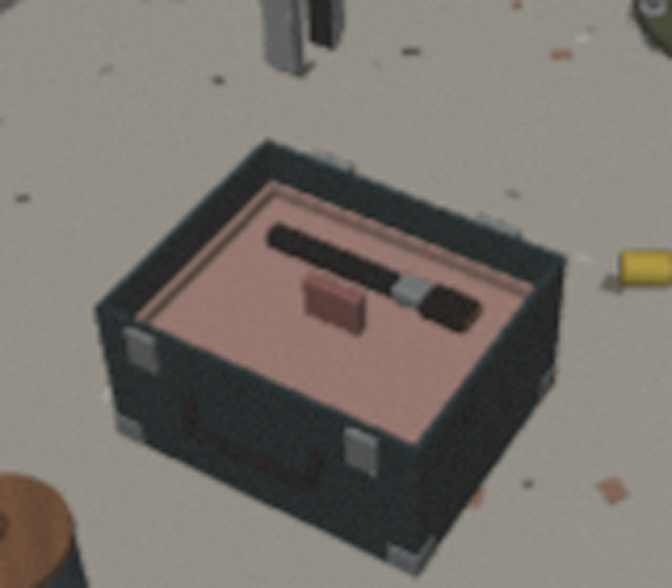

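View pics/s20.png

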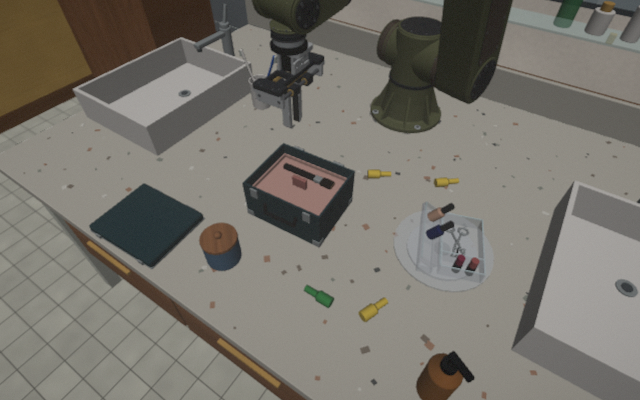

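Run:
```python
from h import *
z=np.load('pics/w20.npz');P=cloud(z['K'],z['W'],z['d'])
for u,v in((300,60),(430,60),(300,215),(430,215),(323,80),(323,200)): print(np.median(P[v-3:v+4,u-3:u+4].reshape(-1,3),0).round(1))
a=np.load('pics/scene0.npz')['im'];b=imaging.camera('scene')[0]
d=np.abs(a.astype(int)-b).sum(2)[195:300,380:510]; print('organiser changed px',(d>90).sum(), np.argwhere(d>90).mean(0)+[195,380])
print(order.sign_off())
```

```text
[509.3  26.2  80.9]
[629.1  32.4  80.8]
[ 514.2 -124.7   80.9]
[ 649.9 -117.8   80.9]
[531.2   9.2  93.9]
[ 537.1 -103.3   93.6]
organiser changed px 301 [248.96345515 437.73421927]
the job is handed in; nothing more can be done
None
```

The case is packed in the order asked, and I handed the job in at about 21 s, well inside the 72 s limit.

- **Red polish:** I gripped it by the cap, lifted it out along its own axis and stood it upright on the case floor beside the cream tub. I opened the fingers only after floor contact, at about 9 N. The close picture afterwards showed it standing.
- **Pink tray:** I carried it by its tab and lowered it onto the ledges, with contact at about 8 N. The tray floor measured 80.8 to 80.9 mm at four corners, against 81 mm expected, so it is level and seated with the tab up.
- **Black brush:** I laid it flat on one side of the tab, along the tray's length. Its top measured 93.6 and 93.9 mm near its two ends, against about 94 mm expected.

In the before-and-after scene pictures, the changed pixels in the organiser area centred on where the red bottle had been. The navy and nude polishes, the lash curler and the lipsticks looked unmoved. I last saw the cream tub in place just before the tray went over it, and the tray now hides both it and the polish. No check failed or disagreed.

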